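# Dispense three instrument cases into the docked kit tray

## Robot

A 6-joint arm with a two-finger parallel gripper is mounted at the origin on the work surface. World frame = base frame: x ahead of the robot, y to its left, z up, the work surface at z = 0. Lengths are in m, angles in degrees, forces in N, time in s.
With the tool pointing down it reaches from about 0.375 to 0.9 m from the base axis. Payload 3.1 kg.
Tool frame: the origin (TCP) lies on the centre line of the jaws, within the pads' length; the fingertips stand 8 mm ahead of it and the grasp point (between the pads) lies 11 mm behind it; z points along the fingers, y is the direction in which the jaws open and shut (so a half turn about z gives the same grasp; the last joint's range is limited). The gripper opens to 87 mm and grips with 3 to 60 N. Pads are 19 mm wide; open, the fingers measure 117 mm over their backs; the gripper's body (75 mm by 190 mm) begins 51 mm behind the grasp point.
Start: joints at [58.012, 30.224, 82.088, -0, 67.689, -10.227], TCP at [0.232, 0.58, 0.231] pointing down, gripper open.
Joint ranges: [-176.69, 176.69], [-43.24, 126.21], [12.49, 139.97], [-82, 262], [0, 151.66], [-163.58, 163.58]. Speed limits (degrees/s): [159.86, 159.86, 180, 180, 180, 180].

## Interface

Orientations are given as a 3x3 rotation matrix whose columns are the frame's x, y, z axes.
In Python, from rig import * gives the robot as it stands. The module is installed in compiled form; this text tells all that it offers.
- The arm moves only by the tool arm_command, never from a script. Its argument "commands" is a list of rows, each an object with "translation": the shift along the tool's x, y, z scaled (see below), a list of three; "dr": the turn, a rotation vector about the tool's x, y, z scaled (see below), a list of three; "jaw": the closure, from 0 (fully open) to 1 (shut). In form: [{"translation": [x, y, z], "dr": [ax, ay, az], "jaw": jaw}, ...]. A call has 1 to 12 rows; each row shifts and turns the commanded pose from where the row before left it, along the tool's axes as they then stand; what a row does not reach is not made up. The controller multiplies each number of a shift by 25 mm and each number of a turn by 6 degrees. A row lasts 1/12 s, in which the tool goes at most 41.7 mm and 7.16 degrees, less where a joint would pass 70% of its speed; a pose out of reach is approached as far as the arm can. A call with a number of a shift or a turn outside -1 to 1 is refused whole. A call with a gripper value outside its range is refused whole. The fingers move at their own pace and stop on an object; the grip force is fixed at half the most. Time passes only in rows, so rows that do not move let the fingers close. It gives the time, the measured TCP pose, the force and the opening at its end, in the units of the state.
- read_state(): the state, without advancing time (a new reading comes with each control period).
- capture(name): name is "scene" or "side" or "wrist"; returns (picture, depth): 384x512x3 uint8, red, green, blue; 384x512 float32, m along the optical axis (not along the pixel's ray), 0 where there is no reading.
- camera_model(name): a dict with "intrinsics" (3x3 intrinsics, pixels), "pose" (4x4, takes a point from camera to world coordinates); the wrist camera has in their place "mount" (4x4, takes a point from camera to tool coordinates, whose origin is the TCP and whose axes are the flange's). Camera axes: x right, y down, z forward; pixel columns grow to the right and rows downward; lengths in m; the calibration is good to about 2 mm. A picture is of the moment at which its call begins: read the wrist's pose just before it. camera_model takes no time and is no camera call.
- hand_in(): hands the job in, once; it reports no verdict.
The state is a dict: "time_s": time; "joint_positions": joint angles; "qvel": joint speeds; "tau": joint torques, N m; "position": TCP position; "tcp_rot": TCP orientation; "force": force on the tool from outside, world axes, zero at the start; "moment": the same for the moment, N m; "opening": opening from 0.0 (shut) to 1.0 (fully open).
Only numpy, scipy, OpenCV 4.12 (cv2) and the standard library are available. Lean on these libraries where they do the work, as an engineer would, in place of code of your own. Each camera call takes 0.05 s, during which the arm holds its last target.

## Task

Put the kit tray flush into the corner in front of the case dispenser, tab outwards, with no gap at the dispenser's base or at the side fence, and let go of it. Then press the dispenser's lever exactly three times, all the way down and letting it spring fully up each time, so that three cases drop into the tray and the other two stay in the magazine. Leave the tray in its corner and everything else on the bench where it is.

Things in the scene. Friction and masses are not known exactly. Their poses are not given: they have to be found in the camera images.
- dispenser: Lever dispenser fixed to the bench: grey base 165 deep (x) x 140 wide x 82 mm high; on it an upright aluminium magazine (97 mm wide, 215 mm high, open on top, window slot in front), behind it a housing to 230 mm high. Origin: on the bench, middle of the base's front face; x points into the machine, z up. Cases leave towards -x.
- outlet (a point): Middle of the outlet's lip, 90 mm above the bench, 10 mm out from the base's front face (its underside is 82 mm above the bench, 27 mm above the docked tray's rim). Axes as the dispenser's.
- dock_corner (a point): Inner corner of the dock at bench level, axes as the dispenser's. The base's front face is its plane x = 0; a fence 35 mm high, 10 mm thick runs 75 mm out from it along -x, its inner face the plane y = 0. The docked tray lies on the -x, +y side of this point, with its far wall under the outlet's lip.
- tray_center (a point): Kit tray, loose, open-topped, white plastic, about 0.45 kg: 115 (x) x 120 (y) x 55 mm high, walls 4 mm; this point is its centre, half-way up. A tab stands outside its -x wall. Docked, its +x wall is against the base's front face and its -y wall against the fence, tab outwards.
- tray_tab (a point): Grip point on the tray's tab, 63.5 mm from the tray's centre along its -x, 72 mm above its underside; axes as the tray's. The tab is 12 mm thick (x), 50 mm wide (y), from 30 to 92 mm above the underside: pinch it from above across its thickness.
- tray_corner (a point): The tray's outer bottom corner between its +x and -y walls; axes as the tray's. It meets dock_corner when the tray is docked.
- lever (a joint): Lever angle: 0 up at rest, 0.6 rad at the rigid bottom stop. Pressing takes about 6 N at the top to 11 N at the stop, plus up to 6 N of friction; let go, it springs up in about half a second. Each full stroke (past 0.52) pushes the lowest case out; the next drops into its place once the lever is fully up.
- lever_pad (a point): Middle of the top of the lever's flat grey pad (50 x 46 mm), 108 mm to the dispenser's +y side, 130 mm in front (-x) of the lever's pivot, which is 210 mm above the bench. Rests about 258 mm above the bench and goes down 77 mm to the stop, nearly straight; tilted 0.3 rad one way at the top, 0.3 the other way at the stop.
- case1_center (a point): Centre of plain instrument case 1 (50 x 80 x 24 mm closed grey box, 55 g, long side across the outlet), number 1 from the bottom of the stack of five in the magazine.
- case2_center (a point): Centre of plain instrument case 2 (50 x 80 x 24 mm closed grey box, 55 g, long side across the outlet), number 2 from the bottom of the stack of five in the magazine.
- case3_center (a point): Centre of plain instrument case 3 (50 x 80 x 24 mm closed grey box, 55 g, long side across the outlet), number 3 from the bottom of the stack of five in the magazine.
- case4_center (a point): Centre of plain instrument case 4 (50 x 80 x 24 mm closed grey box, 55 g, long side across the outlet), number 4 from the bottom of the stack of five in the magazine.
- case5_center (a point): Centre of plain instrument case 5 (50 x 80 x 24 mm closed grey box, 55 g, long side across the outlet), number 5 from the bottom of the stack of five in the magazine.
- bin: Bystander: divided open parts bin, grey plastic, 90 x 110 x 45 mm, no tab (origin: centre of its underside).
- spool: Bystander: metal spool, 60 mm across, 52 mm high, standing (origin: centre of its underside).
- torch: Bystander: standing pocket torch, 40 mm across at its head, 115 mm high (origin: centre of its underside).
- screwdriver: Bystander: screwdriver, 190 mm long, lying along its own x.
- jar: Bystander: lidded jar, 64 mm across, 85 mm high (origin: centre of its underside).
- brush: Bystander: hand brush, 170 mm long, lying along its own x.
- mug: Bystander: mug, 80 mm across, 90 mm high (origin: centre of its underside).
Things that resemble listed ones, but are neither listed nor needed, are in the scene too. Of the things that look like the part that bears tray_center, the middle-sized one is meant. Leave any brown look-alike of the part that bears case5_center alone.

How it is judged (in metres and radians):
On the way, in this order (a step that is already met when the one before it is completed fails the run):
1. the tray stands on the bench flush in the dock corner, both walls against their faces (gaps under 3 mm, within 0.04 rad) (x of tray_corner in the frame of dock_corner between -0.003 and 0.004 m and y of tray_corner in the frame of dock_corner between -0.004 and 0.003 m and z of tray_corner in the frame of dock_corner below 0.005 m and angle between the x axis of tray_corner and the x axis of dock_corner, either way round below 0.04 rad and angle between tray_corner's own z axis and vertical below 0.06 rad), for 0.3 s.
2. first stroke: lever down (joint above 0.52 rad) (value of joint lever above 0.52 rad), for 0.05 s.
3. first stroke: lever sprung back up and the first case in the tray (value of joint lever below 0.06 rad and x of case1_center in the frame of tray_center between -0.056 and 0.056 m and y of case1_center in the frame of tray_center between -0.058 and 0.058 m and z of case1_center in the frame of tray_center below 0.055 m), for 0.1 s.
4. second stroke: lever down (joint above 0.52 rad) (value of joint lever above 0.52 rad), for 0.05 s.
5. second stroke: lever sprung back up and the second case in the tray (value of joint lever below 0.06 rad and x of case2_center in the frame of tray_center between -0.056 and 0.056 m and y of case2_center in the frame of tray_center between -0.058 and 0.058 m and z of case2_center in the frame of tray_center below 0.055 m), for 0.1 s.
6. third stroke: lever down (joint above 0.52 rad) (value of joint lever above 0.52 rad), for 0.05 s.
7. third stroke: lever sprung back up and the third case in the tray (value of joint lever below 0.06 rad and x of case3_center in the frame of tray_center between -0.056 and 0.056 m and y of case3_center in the frame of tray_center between -0.058 and 0.058 m and z of case3_center in the frame of tray_center below 0.055 m), for 0.1 s.
At the end, for the whole second after the job is handed in: The tray stands on the bench in the dock corner (gaps under 6 mm, within 0.06 rad), the lever is up (below 0.06 rad), cases 1, 2 and 3 lie in the tray (centres within its walls, no more than 55 mm above the tray's centre), and cases 4 and 5 are still in the magazine (all of step 7 and x of tray_corner in the frame of dock_corner between -0.006 and 0.004 m and y of tray_corner in the frame of dock_corner between -0.004 and 0.006 m and z of tray_corner in the frame of dock_corner below 0.005 m and angle between the x axis of tray_corner and the x axis of dock_corner, either way round below 0.06 rad and angle between tray_corner's own z axis and vertical below 0.06 rad and x of case1_center in the frame of tray_center between -0.056 and 0.056 m and y of case1_center in the frame of tray_center between -0.058 and 0.058 m and z of each of case1_center, case2_center in the frame of tray_center below 0.055 m and x of case2_center in the frame of tray_center between -0.056 and 0.056 m and y of case2_center in the frame of tray_center between -0.058 and 0.058 m and x of case4_center in the frame of dock_corner between 0.015 and 0.045 m and z of each of case4_center, case5_center in the frame of dock_corner above 0.095 m and x of case5_center in the frame of dock_corner between 0.015 and 0.045 m); the robot touches nothing.
It fails at once if a bystander is moved by more than 40 mm (distance of any of bin, spool, torch, screwdriver, jar, brush, mug from where it was at the start of the episode above 0.04 m).
It also fails if it takes over 67 s, if anything falls off the work surface, if the arm or the gripper's body presses on something with over 40 N, if the wrist force passes 120 N, or if a joint passes its speed limit or range.

## Working session

There is one attempt and no reset: what is moved stays moved. The work goes in short steps, Python scripts to look and compute and a tool call to move; the robot and the scene stay as the last step left them, time stands still between calls to the robot, and variables do not carry over. Pictures are saved under pics/ and viewed, and the job is handed in when it is done.

Besides the shell and the picture viewer there is one more tool, called after ">>>" as name(argument=value, ...) on one line, values as JSON. arm_command: Moves the arm, as the interface text tells. Its arguments: {"type":"object","properties":{"commands":{"type":"array"}},"required":["commands"]}

```bash
mkdir -p pics; cat > h.py <<'E'
from rig import *
import numpy as np, cv2
def cap(n,f):
    s=read_state(); p,d=capture(n); cv2.imwrite(f'pics/{f}.png',p[:,:,::-1]); np.savez(f'pics/{f}.npz',p=p,d=d,pos=s['position'],R=s['tcp_rot'])
    return p,d
E
python3 - <<'E'
from h import *
s=read_state(); print({k:np.round(v,3).tolist() for k,v in s.items()})
for n in('scene','side','wrist'):
    cap(n,n+'0'); m=camera_model(n); print(n,{k:np.round(v,3).tolist() for k,v in m.items()})
E
```

```text
{'time_s': 0.0, 'joint_positions': [58.013, 30.279, 82.159, -0.002, 67.689, -10.225], 'qvel': [0.052, 0.063, 0.017, 0.033, 0.053, 0.039], 'tau': [-0.0, -44.004, -17.659, 0.063, 0.058, -0.0], 'position': [0.231, 0.58, 0.23], 'tcp_rot': [[-0.929, 0.371, -0.001], [0.371, 0.929, -0.002], [0.0, -0.002, -1.0]], 'force': [-0.303, 0.005, -0.114], 'moment': [-0.082, 0.015, 0.017], 'opening': 0.997}
scene {'intrinsics': [[472.853, 0.0, 252.731], [0.0, 472.853, 196.033], [0.0, 0.0, 1.0]], 'pose': [[0.87, 0.281, -0.406, 1.063], [0.494, -0.497, 0.714, -1.014], [-0.001, -0.821, -0.571, 0.967], [0.0, 0.0, 0.0, 1.0]]}
side {'intrinsics': [[405.51, 0.0, 254.378], [0.0, 405.51, 196.853], [0.0, 0.0, 1.0]], 'pose': [[0.967, -0.189, 0.17, 0.286], [-0.253, -0.663, 0.704, -0.942], [-0.02, -0.725, -0.689, 1.039], [0.0, 0.0, 0.0, 1.0]]}
wrist {'intrinsics': [[267.791, 0.0, 260.917], [0.0, 267.791, 194.544], [0.0, 0.0, 1.0]], 'mount': [[-0.001, -0.971, -0.24, 0.065], [1.0, -0.001, -0.0, 0.002], [-0.0, -0.24, 0.971, -0.154], [0.0, 0.0, 0.0, 1.0]]}
```

View pics/scene0.png

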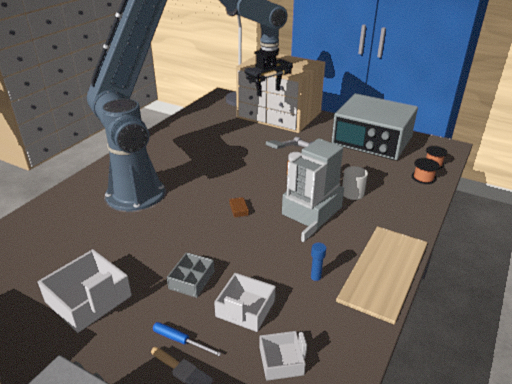

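View pics/side0.png

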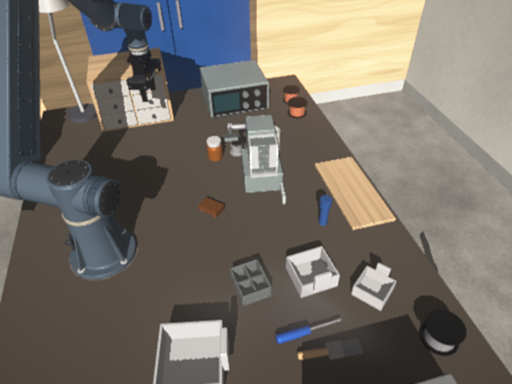

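View pics/wrist0.png

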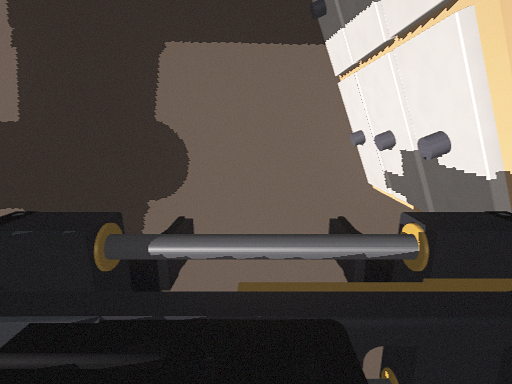

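Scene view: the middle tray is at (245,302), with the large one at (85,288) and the small one at (283,355). The dispenser is at (315,185) with its lever to the lower right at (310,230). Next I'll zoom in and build point clouds from depth.

```bash
cat >> h.py <<'E'
def cloud(f,n):
    z=np.load(f'pics/{f}.npz'); m=camera_model(n); K=m['intrinsics']
    if n=='wrist':
        T=np.eye(4);T[:3,:3]=z['R'];T[:3,3]=z['pos'];T=T@np.array(m['mount'])
    else: T=np.array(m['pose'])
    K=np.array(K); d=z['d']; v,u=np.mgrid[:d.shape[0],:d.shape[1]]
    P=np.stack([(u-K[0,2])/K[0,0]*d,(v-K[1,2])/K[1,1]*d,d],-1)@T[:3,:3].T+T[:3,3]
    P[d<=0]=np.nan
    return z['p'],P
E
python3 - <<'E'
from h import *
def crop(n,x,y,w,h,s,o):
    im=cv2.imread(f'pics/{n}.png')[y:y+h,x:x+w]; return cv2.resize(im,(400,int(400*h/w)),interpolation=cv2.INTER_CUBIC)
a=np.hstack([crop('scene0',255,120,130,130,3,0),crop('side0',205,100,100,100,3,0)])
cv2.imwrite('pics/z1.png',a)
a=np.hstack([crop('scene0',200,260,90,90,3,0),crop('side0',270,235,90,90,3,0)])
cv2.imwrite('pics/z2.png',a)
p,P=cloud('scene0','scene')
for uv in [(245,320),(240,300),(262,282),(220,280),(315,205),(300,215),(322,145),(325,185),(310,230),(345,185),(240,207)]: print(uv,np.round(P[uv[1],uv[0]],3))
p,P=cloud('side0','side')
for uv in [(313,268),(322,280),(263,185),(262,160),(262,120),(284,198),(214,150),(237,140)]: print(uv,np.round(P[uv[1],uv[0]],3))
E
```

```text
(245, 320) [ 0.65  -0.328  0.029]
(240, 300) [nan nan nan]
(262, 282) [ 0.609 -0.163 -0.002]
(220, 280) [ 0.5   -0.214 -0.003]
(315, 205) [0.633 0.143 0.084]
(300, 215) [0.587 0.136 0.031]
(322, 145) [0.591 0.269 0.229]
(325, 185) [0.64  0.197 0.132]
(310, 230) [0.644 0.089 0.024]
(345, 185) [0.66 0.35 0.05]
(240, 207) [0.387 0.088 0.023]
(313, 268) [ 0.636 -0.246  0.005]
(322, 280) [ 0.621 -0.34   0.076]
(263, 185) [0.582 0.14  0.033]
(262, 160) [0.581 0.146 0.146]
(262, 120) [0.615 0.266 0.23 ]
(284, 198) [0.636 0.052 0.033]
(214, 150) [0.442 0.372 0.056]
(237, 140) [0.56  0.481 0.006]
```

View pics/z1.png

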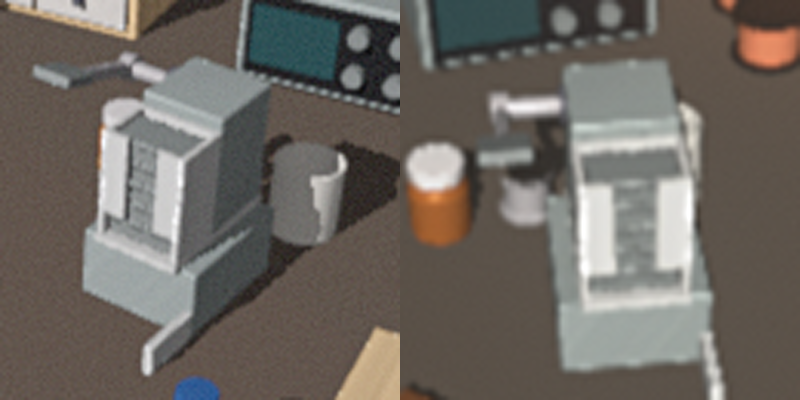

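View pics/z2.png

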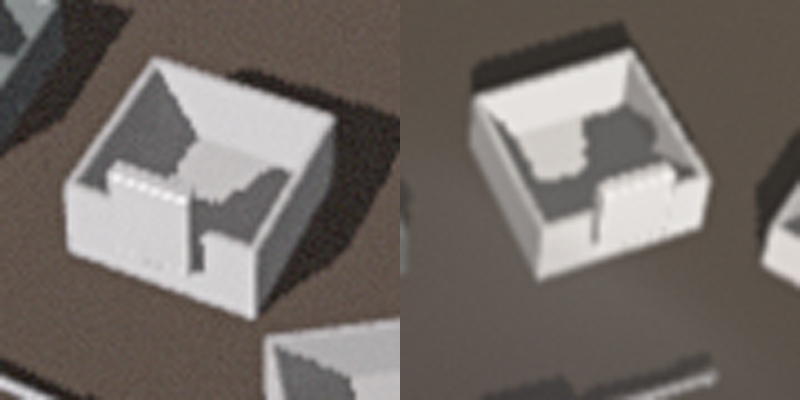

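```bash
python3 - <<'E'
from h import *
def fitline(Q):
    c=Q.mean(0);U,S,V=np.linalg.svd(Q-c); return c,V[0],V[1],S[1]/np.sqrt(len(Q))
def rfit(Q,t=0.003,n=300):
    best=None;rng=np.random.default_rng(0)
    for _ in range(n):
        a,b=Q[rng.choice(len(Q),2,False)];d=b-a
        if np.linalg.norm(d)<.02: continue
        nn=np.array([-d[1],d[0]])/np.linalg.norm(d);m=abs((Q-a)@nn)<t
        if best is None or m.sum()>best.sum(): best=m
    return best
for f,n in(('scene0','scene'),('side0','side')):
    p,P=cloud(f,n)
    m=(P[...,2]>.01)&(P[...,2]<.075)&(abs(P[...,1]-.14)<.04)&(P[...,0]>.49)&(P[...,0]<.64)
    Q=P[m][:,:2]; b=rfit(Q); c,d,nn,s=fitline(Q[b]); print(n,'face',len(Q),b.sum(),c,d,s,'ang',np.degrees(np.arctan(d[1]/d[0])),'x range',np.percentile(Q[b][:,0],[0,1,99,100]))
    # base top edge
    m=(abs(P[...,2]-.082)<.006)&(P[...,0]>.48)&(P[...,0]<.68)&(P[...,1]>.08)&(P[...,1]<.35)
    Q=P[m];print('base top',len(Q),Q.min(0),Q.max(0))
    # fence
    m=(P[...,2]>.008)&(P[...,2]<.05)&(P[...,1]>.04)&(P[...,1]<.125)&(P[...,0]>.56)&(P[...,0]<.72)
    Q=P[m];print('fence',len(Q)); 
    for z0,z1 in((.008,.015),(.015,.025),(.025,.033),(.033,.05)):
        q=Q[(Q[:,2]>z0)&(Q[:,2]<z1)]
        if len(q)>5:
            A=np.c_[q[:,1]-.1,np.ones(len(q))]; print(z0,len(q),np.linalg.lstsq(A,q[:,0],rcond=None)[0],q.min(0),q.max(0))
    # lever pad
    m=(P[...,2]>.2)&(P[...,2]<.29)&(P[...,0]>.38)&(P[...,0]<.53)&(P[...,1]>.15)&(P[...,1]<.4)
    Q=P[m];print('lever',len(Q),np.round(Q.min(0),3),np.round(Q.max(0),3))
    # tray rim
    m=(P[...,2]>.050)&(P[...,2]<.062)&(P[...,0]>.52)&(P[...,0]<.75)&(P[...,1]>-.38)&(P[...,1]<-.12)
    Q=P[m];r=cv2.minAreaRect((Q[:,:2]*1000).astype(np.float32));print('rim',len(Q),r)
    m=(P[...,2]>.065)&(P[...,2]<.11)&(P[...,0]>.52)&(P[...,0]<.75)&(P[...,1]>-.38)&(P[...,1]<-.12)
    Q=P[m];print('tab',len(Q),Q.mean(0),Q.min(0),Q.max(0))
    b=rfit(Q[:,:2]);c,d,nn,s=fitline(Q[b][:,:2]);print(c,d,s,np.degrees(np.arctan(d[1]/d[0])))
    for j in range(3): pass
E
```

```text
scene face 511 413 [0.57667511 0.13820742] [ 0.9868214  -0.16181325] 0.0015898939483914905 ang -9.312159230447378 x range [0.51347512 0.51408468 0.63808346 0.63993493]
base top 345 [0.51396493 0.11861306 0.0760589 ] [0.67882205 0.34960933 0.0879869 ]
fence 138
0.008 26 [0.21570728 0.64578506] [0.62682571 0.04985241 0.00825336] [0.65028903 0.12469261 0.01492028]
0.015 36 [0.20972802 0.64622671] [0.63019065 0.05072921 0.01567431] [0.65056381 0.12214994 0.02473314]
0.025 37 [0.18886936 0.6435488 ] [0.63056097 0.05163077 0.02511012] [0.65242654 0.12450723 0.03258701]
0.033 39 [0.18101068 0.64265663] [0.63068566 0.05240024 0.03302642] [0.65184726 0.12481492 0.04980836]
lever 185 [0.457 0.15  0.203] [0.53  0.29  0.262]
rim 337 ((617.562744140625, -278.6290588378906), (121.95695495605469, 132.40049743652344), 5.008083343505859)
tab 203 [ 0.62406775 -0.33906529  0.08261512] [ 0.59784444 -0.34530356  0.06625929] [ 0.64848734 -0.32821899  0.095285  ]
[ 0.62306549 -0.34088859] [0.99725691 0.07401788] 0.0013860722676201321 4.244794162510107
side face 448 351 [0.57683439 0.14103642] [-0.98730812 
[... 289 characters left out ...]
2007879 0.01488316]
0.015 10 [0.10512129 0.63925191] [0.63234615 0.05278388 0.01586534] [0.64282735 0.12264464 0.02265027]
0.025 14 [0.05965808 0.63882634] [0.63345815 0.05004313 0.02561015] [0.6429395  0.12372295 0.03265093]
0.033 38 [0.15218362 0.64317736] [0.63283962 0.05280842 0.03364125] [0.6494123  0.12489338 0.04184194]
lever 126 [0.454 0.151 0.206] [0.53  0.291 0.266]
rim 302 ((636.9189453125, -288.3112487792969), (154.43153381347656, 155.42710876464844), 4.738351345062256)
tab 161 [ 0.62227102 -0.33718812  0.08489116] [ 0.59841461 -0.34314998  0.06520279] [ 0.64886457 -0.32676952  0.09684498]
[ 0.62356588 -0.33908931] [-0.99475832 -0.10225402] 0.0014027112690957492 5.868981670702651
```

>>> arm_command(commands=[{"translation":[0,0,-1],"dr":[0,0,-0.89],"jaw":0},{"translation":[0,0,-1],"dr":[0,0,-0.89],"jaw":0},{"translation":[0,0,-1],"dr":[0,0,-0.89],"jaw":0},{"translation":[0,0,-1],"dr":[0,0,-0.89],"jaw":0},{"translation":[0,0,-1],"dr":[0,0,-0.89],"jaw":0},{"translation":[0,0,-1],"dr":[0,0,0],"jaw":0},{"translation":[-0.6,-0.6,-0.5],"dr":[0,0,0],"jaw":0},{"translation":[-1,-1,0],"dr":[0,0,0],"jaw":0},{"translation":[-1,-1,0],"dr":[0,0,0],"jaw":0},{"translation":[-1,-1,0],"dr":[0,0,0],"jaw":0},{"translation":[-1,-1,0],"dr":[0,0,0],"jaw":0},{"translation":[-1,-1,0],"dr":[0,0,0],"jaw":0}])

```text
time_s: 1.15
position: [0.384, 0.4517, 0.3928]
tcp_rot: [[-0.996, -0.086, -0.001], [-0.086, 0.996, -0.0], [0.001, -0.0, -1.0]]
force: [0.5, 0.2, 0.2]
opening: 0.999
```

>>> arm_command(commands=[{"translation":[-0.5,-1,0],"dr":[0,0,0],"jaw":0},{"translation":[-0.5,-1,0],"dr":[0,0,0],"jaw":0},{"translation":[-0.5,-1,0],"dr":[0,0,0],"jaw":0},{"translation":[-0.5,-1,0],"dr":[0,0,0],"jaw":0},{"translation":[-0.2,-1,0],"dr":[0,0,0],"jaw":0},{"translation":[-0.2,-1,0],"dr":[0,0,0],"jaw":0},{"translation":[-0.2,-1,0],"dr":[0,0,0],"jaw":0},{"translation":[-0.2,-1,0],"dr":[0,0,0],"jaw":0},{"translation":[-0.2,-1,0],"dr":[0,0,0],"jaw":0},{"translation":[-0.2,-1,0],"dr":[0,0,0],"jaw":0},{"translation":[-0.2,-1,0],"dr":[0,0,0],"jaw":0},{"translation":[-0.2,-1,0],"dr":[0,0,0],"jaw":0}])

```text
time_s: 2.15
position: [0.4986, 0.1606, 0.3928]
tcp_rot: [[-0.996, -0.086, -0.001], [-0.086, 0.996, -0.0], [0.001, -0.0, -1.0]]
force: [-0.6, 0.1, -1.1]
opening: 1.006
```

```bash
python3 - <<'E'
from h import *
s=read_state(); print(s['time_s'],s['position'],s['joint_positions'],np.round(s['tcp_rot'],3).tolist())
cap('wrist','w1')
E
```

```text
2.15 [0.49859673 0.16062836 0.39276495] [ 5.62336403e+00  1.32983569e+01  8.29731067e+01 -2.94180711e-04
  8.37685021e+01 -8.93164408e+01] [[-0.996, -0.086, -0.001], [-0.086, 0.996, -0.0], [0.001, -0.0, -1.0]]
```

View pics/w1.png

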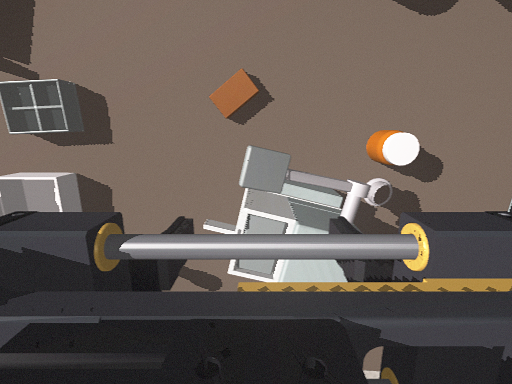

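>>> arm_command(commands=[{"translation":[-0.95,-1,0],"dr":[0,0,0],"jaw":0},{"translation":[-0.95,-1,0],"dr":[0,0,0],"jaw":0},{"translation":[-0.95,-1,0],"dr":[0,0,0],"jaw":0},{"translation":[-0.95,-1,0],"dr":[0,0,0],"jaw":0},{"translation":[-0.95,-1,0],"dr":[0,0,0],"jaw":0},{"translation":[-0.95,-1,0],"dr":[0,0,0],"jaw":0},{"translation":[-0.95,-1,0],"dr":[0,0,0],"jaw":0},{"translation":[-0.95,-1,0],"dr":[0,0,0],"jaw":0},{"translation":[-0.95,-1,0],"dr":[0,0,0],"jaw":0},{"translation":[-0.5,-0.5,0],"dr":[0,0,0],"jaw":0},{"translation":[0,0,0],"dr":[0,0,0],"jaw":0}])

```text
time_s: 3.12
position: [0.7466, -0.0589, 0.3902]
tcp_rot: [[-0.997, -0.082, -0.001], [-0.082, 0.997, -0.001], [0.001, -0.001, -1.0]]
force: [-0.1, 0.2, -0.5]
opening: 0.998
```

```bash
python3 - <<'E'
from h import *
s=read_state(); print(s['time_s'],s['position'],s['joint_positions'])
p,d=cap('wrist','w2'); cv2.imwrite('pics/w2z.png',cv2.resize(p[:215,50:450,::-1],(800,430),interpolation=cv2.INTER_CUBIC))
E
```

```text
3.1167 [ 0.74663141 -0.05885291  0.39022067] [-1.30055128e+01  3.51649762e+01  4.80759505e+01 -6.16342329e-02
  9.68228889e+01 -1.07734539e+02]
```

View pics/w2z.png

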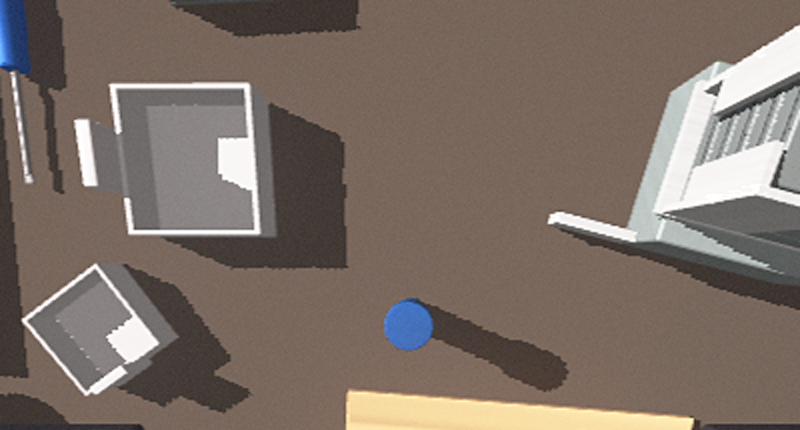

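```bash
cat >> h.py <<'E'
def ray(f,uv,z0,n='wrist'):
    z=np.load(f'pics/{f}.npz'); m=camera_model(n); K=np.array(m['intrinsics'])
    T=np.eye(4);T[:3,:3]=z['R'];T[:3,3]=z['pos'];T=T@np.array(m['mount']) if n=='wrist' else np.array(m['pose'])
    uv=np.atleast_2d(np.asarray(uv,float)); D=np.c_[(uv-K[:2,2])/[K[0,0],K[1,1]],np.ones(len(uv))]@T[:3,:3].T
    return T[:3,3]+D*((z0-T[2,3])/D[:,2])[:,None]
E
python3 - <<'E'
from h import *
p,P=cloud('w2','wrist')
g=p.min(2)
sub=np.zeros_like(g);sub[35:125,80:190]=1
w=((g>170)&(sub>0)).astype(np.uint8)
n,l,st,c=cv2.connectedComponentsWithStats(w)
for i in range(1,n):
    if st[i,4]>30: print(i,st[i],c[i], cv2.minAreaRect(np.argwhere(l==i)[:,::-1].astype(np.float32)))
    if st[i,4]>150 and st[i,2]>60:
        print('rim',np.round(ray('w2',c[i],.055),4))
        v,u=np.nonzero(l==i);Q=ray('w2',np.c_[u,v],.055)[:,:2]
        r=cv2.minAreaRect((Q*1000).astype(np.float32));print(r,cv2.boxPoints(r))
def med(m): return np.nanmean(P[m],0)
m=np.zeros_like(g,bool);m[60:95,86:100]=1
m&=g>170
Q=ray('w2',np.argwhere(m)[:,::-1],.092)[:,:2];print('tab top',Q.mean(0),cv2.minAreaRect((Q*1000).astype(np.float32)))
# fence top
m=np.zeros_like(g,bool);m[100:122,320:370]=1;m&=g>190
Q=ray('w2',np.argwhere(m)[:,::-1],.035)[:,:2];r=cv2.minAreaRect((Q*1000).astype(np.float32));print('fence',m.sum(),r,cv2.boxPoints(r))
# depth checks
for uv in [(80,45*1),(340,112),(95,75),(362,100),(385,60)]: print(uv,np.round(P[uv[1],uv[0]],3))
print(np.round(ray('w2',[(365,120)],0),3),'torch',ray('w2',[(254,162)],.115))
cv2.imwrite('pics/w2d.png',cv2.resize(p[20:150,290:450,::-1],(800,650)[:2],interpolation=cv2.INTER_CUBIC)[:600])
E
```

```text
1 [105  41  75  76 999] [155.43943944  77.75975976] ((142.0832977294922, 78.99801635742188), (75.74043273925781, 72.62227630615234), 88.63607025146484)
rim [[ 0.6134 -0.2475  0.055 ]]
((618.1730346679688, -268.2867736816406), (118.76557159423828, 115.93295288085938), 4.707558631896973) [[ 554.2333  -215.38939]
 [ 563.7479  -330.93124]
 [ 682.1128  -321.18414]
 [ 672.59814 -205.6423 ]]
2 [ 87  60  12  33 243] [92.46502058 75.86419753] ((92.43449401855469, 76.00874328613281), (33.17308807373047, 7.335085391998291), 82.40535736083984)
tab top [ 0.62396383 -0.3318279 ] ((624.3566284179688, -331.8144836425781), (46.62750244140625, 11.479691505432129), 4.439840793609619)
fence 278 ((642.5828247070312, 91.56199645996094), (34.323429107666016, 81.80009460449219), 12.643289566040039) [[616.8851   127.71391 ]
 [634.7895    47.897343]
 [668.2806    55.41008 ]
 [650.37616  135.22665 ]]
(80, 45) [ 0.56  -0.407 -0.002]
(340, 112) [0.642 0.079 0.034]
(95, 75) [ 0.622 -0.327  0.093]
(362, 100) [ 0.613  0.128 -0.003]
(385, 60) [0.548 0.147 0.028]
[[0.65 0.14 0.  ]] torch [[ 0.73514149 -0.06899056  0.115     ]]
```

View pics/w2d.png

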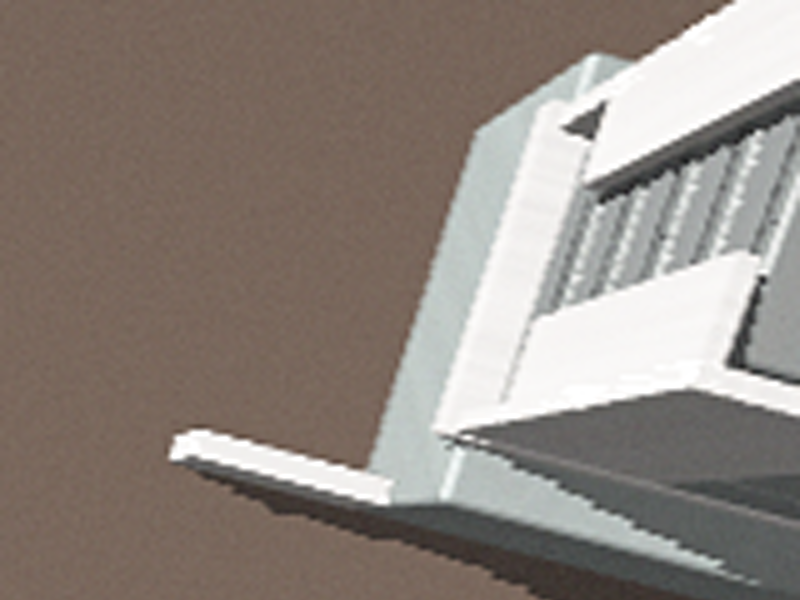

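```bash
python3 - <<'E'
from h import *
c=lambda L:[(290+(x+.5)/5-.5,20+(y+.5)/5-.5) for x,y in L]
a=ray('w2',c([(475,132),(425,290),(372,468)]),0)[:,:2];print('base bottom',a.round(4),np.degrees(np.arctan2(*(a[2]-a[0])[::-1])))
a=ray('w2',c([(205,430),(300,455),(390,480)]),.035)[:,:2];print('fence inner top',a.round(4),np.degrees(np.arctan2(*(a[2]-a[0])[::-1])))
a=ray('w2',c([(188,460),(388,505)]),.035)[:,:2];print('fence outer top',a.round(4),np.degrees(np.arctan2(*(a[1]-a[0])[::-1])))
a=ray('w2',c([(600,55),(442,500)]),.082)[:,:2];print('base top',a.round(4))
# automated subpixel inner top edge
p=np.load('pics/w2.npz')['p'].min(2).astype(float)
e=[];o=[]
for u in range(334,366):
    col=p[98:126,u]; 
    i=int(col.argmax()); th=(col[max(i-6,0)]+col[i])/2
    j=i
    while j>0 and col[j]>th:j-=1
    e.append((u,98+j+(th-col[j])/(col[j+1]-col[j])))
E=ray('w2',e,.035)[:,:2];k=np.polyfit(E[:,1],E[:,0],1);r=E[:,0]-np.polyval(k,E[:,1]);ok=abs(r)<.002;k=np.polyfit(E[ok,1],E[ok,0],1);print('inner x=f(y)',k,np.degrees(np.arctan(k[0])),E[[0,-1]],ok.sum(),'x at .1',np.polyval(k,.1))
e=[]
for v in range(50,112):
    row=p[v]; 
    for u in range(355,392):
        if row[u+1]>130 and row[u]<=130: e.append((u+(130-row[u])/(row[u+1]-row[u]),v));break
E=ray('w2',e,0)[:,:2];k=np.polyfit(E[:,0],E[:,1],1);r=E[:,1]-np.polyval(k,E[:,0]);ok=abs(r)<.003;k=np.polyfit(E[ok,0],E[ok,1],1);print('base y=f(x)',k,np.degrees(np.arctan(k[0])),E[[0,-1]],len(ok),ok.sum(),'y at .58',np.polyval(k,.58))
E
```

```text
base bottom [[0.5169 0.1527]
 [0.5719 0.1442]
 [0.6372 0.1354]] -8.190189022536718
fence inner top [[0.632  0.0602]
 [0.6378 0.0958]
 [0.6438 0.1299]] 80.42996280374213
fence outer top [[0.6428 0.0555]
 [0.6525 0.1308]] 82.63992832062256
base top [[0.5175 0.1547]
 [0.6522 0.1306]]
inner x=f(y) [0.16308094 0.62217161] 9.262312148690214 [[0.63304919 0.06654387]
 [0.6426949  0.12496438]] 32 x at .1 0.638479699590841
base y=f(x) [-0.1613279   0.23582579] -9.164445455645518 [[0.52373776 0.15176099]
 [0.63327619 0.13349921]] 62 62 y at .58 0.14225560785617108
```

>>> arm_command(commands=[{"translation":[0.5,-1,0.3],"dr":[0,0,0],"jaw":0},{"translation":[0.5,-1,0.7],"dr":[0,0,0],"jaw":0},{"translation":[0.5,-1,0.8],"dr":[0,0,0],"jaw":0},{"translation":[0.5,-1,0.8],"dr":[0,0,0],"jaw":0},{"translation":[0.6,-1,0.8],"dr":[0,0,0],"jaw":0},{"translation":[0.6,-1,0.8],"dr":[0,0,0],"jaw":0},{"translation":[0.6,-1,0.8],"dr":[0,0,0],"jaw":0},{"translation":[0.6,-1,0.8],"dr":[0,0,0],"jaw":0},{"translation":[0.6,-1,0.8],"dr":[0,0,0],"jaw":0},{"translation":[0.6,-1,0.6],"dr":[0,0,0],"jaw":0},{"translation":[0.19,-0.48,0.3],"dr":[0,0,0],"jaw":0},{"translation":[0,0,0],"dr":[0,0,0],"jaw":0}])

```text
time_s: 4.17
position: [0.6206, -0.3297, 0.2037]
tcp_rot: [[-0.997, -0.083, -0.003], [-0.083, 0.997, 0.002], [0.003, 0.002, -1.0]]
force: [0.1, 0.8, 0.2]
opening: 0.997
```

```bash
python3 - <<'E'
from h import *
s=read_state(); print(s['time_s'],s['position'],s['joint_positions'])
R=np.array(s['tcp_rot']); print((R.T@(np.array([.6238,-.3317,.071])-s['position'])/.025).round(3), R.round(4).tolist())
cap('side','s2');cap('wrist','w3')
E
```

```text
4.1667 [ 0.6206474  -0.32968593  0.20372411] [-3.70561149e+01  3.80493350e+01  7.10618230e+01 -2.12190778e-02
  7.11180620e+01 -1.31809709e+02]
[-0.136 -0.104  5.308] [[-0.9965, -0.083, -0.0034], [-0.083, 0.9965, 0.0021], [0.0032, 0.0024, -1.0]]
```

View pics/w3.png

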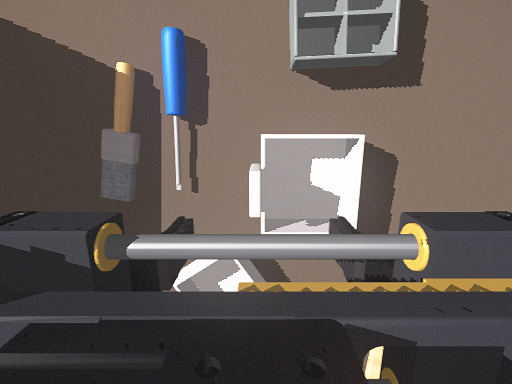

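>>> arm_command(commands=[{"translation":[-0.07,-0.05,0.8],"dr":[0,0,0],"jaw":0},{"translation":[-0.07,-0.05,0.8],"dr":[0,0,0],"jaw":0},{"translation":[0,0,0.8],"dr":[0,0,0],"jaw":0},{"translation":[0,0,0.7],"dr":[0,0,0],"jaw":0},{"translation":[0,0,0.6],"dr":[0,0,0],"jaw":0},{"translation":[0,0,0.6],"dr":[0,0,0],"jaw":0},{"translation":[0,0,0.5],"dr":[0,0,0],"jaw":0},{"translation":[0,0,0.5],"dr":[0,0,0],"jaw":0},{"translation":[0,0,0],"dr":[0,0,0],"jaw":0}])

```text
time_s: 5.02
position: [0.6263, -0.3287, 0.0711]
tcp_rot: [[-0.996, -0.088, -0.003], [-0.088, 0.996, 0.002], [0.002, 0.003, -1.0]]
force: [-1.0, 0.0, -1.2]
opening: 1.002
```

```bash
python3 - <<'E'
from h import *
p,d=cap('wrist','w4'); p,d=cap('scene','sc4')
cv2.imwrite('pics/sc4z.png',cv2.resize(p[220:370,170:320,::-1],(600,600),interpolation=cv2.INTER_CUBIC))
E
```

```text
(no output)
```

View pics/sc4z.png

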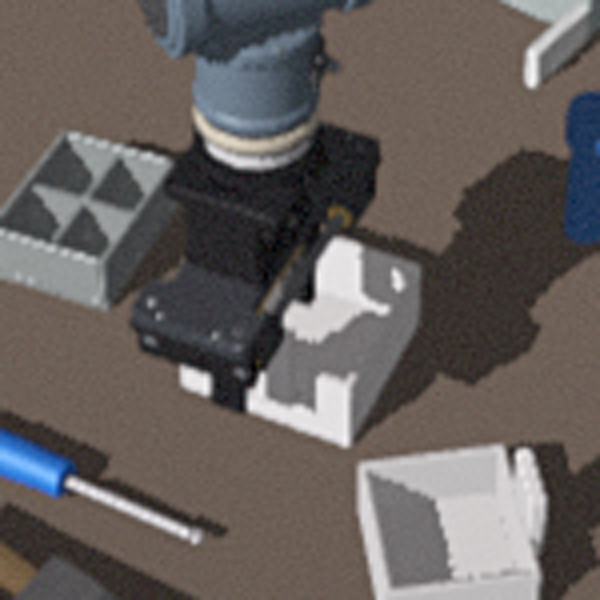

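>>> arm_command(commands=[{"translation":[0.08,-0.12,0],"dr":[0,0,0],"jaw":0},{"translation":[0,0,0],"dr":[0,0,0],"jaw":0.5},{"translation":[0,0,0],"dr":[0,0,0],"jaw":1},{"translation":[0,0,0],"dr":[0,0,0],"jaw":1},{"translation":[0,0,0],"dr":[0,0,0],"jaw":1},{"translation":[0,0,0],"dr":[0,0,0],"jaw":1},{"translation":[0,0,0],"dr":[0,0,0],"jaw":1},{"translation":[0,0,0],"dr":[0,0,0],"jaw":1}])

```text
time_s: 5.78
position: [0.6249, -0.3341, 0.0731]
tcp_rot: [[-0.996, -0.086, 0.0], [-0.086, 0.996, 0.0], [-0.0, 0.0, -1.0]]
force: [0.1, 0.3, -0.3]
opening: 0.554
```

>>> arm_command(commands=[{"translation":[0,0,0],"dr":[0,0,0],"jaw":1},{"translation":[0,0,0],"dr":[0,0,0],"jaw":1},{"translation":[0,0,0],"dr":[0,0,0],"jaw":1},{"translation":[0,0,0],"dr":[0,0,0],"jaw":1},{"translation":[0,0,0],"dr":[0,0,0],"jaw":1},{"translation":[0,0,0],"dr":[0,0,0],"jaw":1},{"translation":[0,0,0],"dr":[0,0,0],"jaw":1},{"translation":[0,0,0],"dr":[0,0,0],"jaw":1},{"translation":[0,0,0],"dr":[0,0,0],"jaw":1}])

```text
time_s: 6.53
position: [0.6249, -0.3341, 0.073]
tcp_rot: [[-0.996, -0.086, 0.0], [-0.086, 0.996, -0.0], [-0.0, -0.0, -1.0]]
force: [0.5, 0.1, -0.7]
opening: 0.137
```

```bash
python3 - <<'E'
from h import *
for f,n in(('scene0','scene'),('w3','wrist')):
    p,P=cloud(f,n)
    m=(P[...,2]>.03)&(P[...,2]<.05)&(P[...,0]>.4)&(P[...,0]<.56)&(P[...,1]>-.35)&(P[...,1]<-.12)
    Q=P[m]; r=cv2.minAreaRect((Q[:,:2]*1000).astype(np.float32)); print(n,r,cv2.boxPoints(r))
E
```

```text
scene ((478.8535461425781, -254.81967163085938), (164.76510620117188, 116.6614990234375), 4.0203471183776855) [[ 392.5841  -202.40836]
 [ 400.7633  -318.7828 ]
 [ 565.123   -307.231  ]
 [ 556.9438  -190.85654]]
wrist ((489.69195556640625, -245.82574462890625), (145.4969940185547, 110.29438018798828), 7.095900058746338) [[ 410.6883  -200.08759]
 [ 424.313   -309.5372 ]
 [ 568.6956  -291.5639 ]
 [ 555.0709  -182.11429]]
```

>>> arm_command(commands=[{"translation":[0,0,-0.4],"dr":[0,0,0],"jaw":1},{"translation":[0,0,-0.8],"dr":[0,0,0],"jaw":1},{"translation":[0,0,-0.8],"dr":[0,0,0],"jaw":1},{"translation":[0,0.2,-0.4],"dr":[0,0,0],"jaw":1},{"translation":[0.3,0.6,0],"dr":[0,0,0],"jaw":1},{"translation":[0.5,0.8,0],"dr":[0,0,0],"jaw":1},{"translation":[0.5,0.8,0],"dr":[0,0,0],"jaw":1},{"translation":[0.5,0.8,0],"dr":[0,0,0],"jaw":1},{"translation":[0.2,0.5,0],"dr":[0,0,0.5],"jaw":1},{"translation":[0,0.3,0],"dr":[0,0,0.6],"jaw":1},{"translation":[0,0,0],"dr":[0,0,0.6],"jaw":1},{"translation":[0,0,0],"dr":[0,0,0.6],"jaw":1}])

```text
time_s: 7.53
position: [0.5662, -0.2373, 0.1331]
tcp_rot: [[-0.988, 0.156, -0.001], [0.156, 0.988, 0.001], [0.001, 0.0, -1.0]]
force: [-1.1, -0.8, -3.7]
opening: 0.136
```

```bash
cat > go.py <<'E'
from h import *
import sys
ex=np.array([.160,.987]);ex/=np.linalg.norm(ex);ey=np.array([-ex[1],ex[0]]);C=np.array([.6437,.1320])
s=read_state();R=np.array(s['tcp_rot'])
a,b,z=map(float,sys.argv[1:4])
t=np.r_[C+a*ex+b*ey,z]
print('t',s['time_s'],'dock-frame now',((s['position'][:2]-C)@ex).round(4),((s['position'][:2]-C)@ey).round(4),s['position'][2].round(4),'F',np.round(s['force'],1),'op',round(s['opening'],3))
print('units',(R.T@(t-s['position'])/.025).round(3),'yaw err deg',np.degrees(np.arctan2(R[1,1],R[0,1])-np.arctan2(ex[1],ex[0])).round(2))
E
python3 go.py -.151 .072 .130
```

```text
t 7.5333 dock-frame now -0.3769 0.0174 0.1331 F [-1.1 -0.8 -3.7] op 0.136
units [2.143 9.047 0.131] yaw err deg 0.24
```

>>> arm_command(commands=[{"translation":[0.1,0.4,0],"dr":[0,0,0.04],"jaw":1},{"translation":[0.3,0.9,0],"dr":[0,0,0],"jaw":1},{"translation":[0.3,1,0],"dr":[0,0,0],"jaw":1},{"translation":[0.3,1,0],"dr":[0,0,0],"jaw":1},{"translation":[0.3,1,0],"dr":[0,0,0],"jaw":1},{"translation":[0.3,1,0],"dr":[0,0,0],"jaw":1},{"translation":[0.2,1,0],"dr":[0,0,0],"jaw":1},{"translation":[0.2,1,0],"dr":[0,0,0],"jaw":1},{"translation":[0.1,0.9,0],"dr":[0,0,0],"jaw":1},{"translation":[0,0.5,0],"dr":[0,0,0],"jaw":1},{"translation":[0,0.3,0],"dr":[0,0,0],"jaw":1},{"translation":[0,0,0],"dr":[0,0,0],"jaw":1}])

```text
time_s: 8.53
position: [0.5507, -0.0068, 0.1332]
tcp_rot: [[-0.988, 0.155, 0.0], [0.155, 0.988, 0.0], [-0.0, 0.0, -1.0]]
force: [0.7, 0.5, -3.7]
opening: 0.139
```

```bash
python3 go.py -.151 .072 .074; python3 - <<'E'
from h import *
p,d=cap('side','s5'); a=cv2.resize(p[120:270,200:350,::-1],(400,400),interpolation=cv2.INTER_CUBIC)
p,d=cap('scene','sc5'); b=cv2.resize(p[130:280,240:390,::-1],(400,400),interpolation=cv2.INTER_CUBIC)
cv2.imwrite('pics/5.png',np.hstack([a,b]))
E
```

```text
t 8.5333 dock-frame now -0.1519 0.0696 0.1332 F [ 0.7  0.5 -3.7] op 0.139
units [0.097 0.038 2.366] yaw err deg 0.27
```

View pics/5.png

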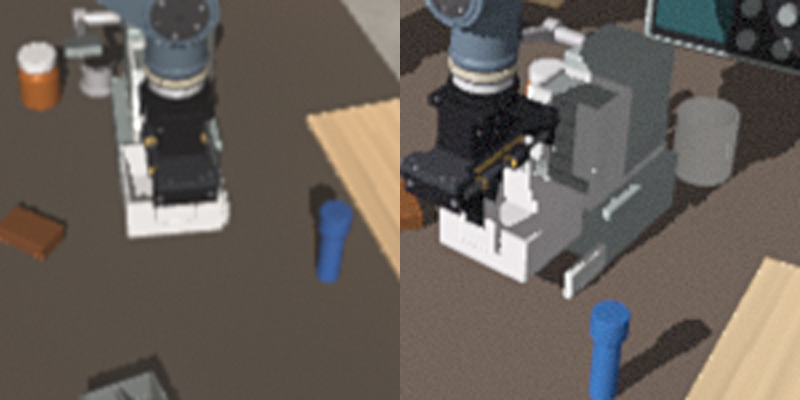

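>>> arm_command(commands=[{"translation":[0.1,0,0.6],"dr":[0,0,0.04],"jaw":1},{"translation":[0,0,0.6],"dr":[0,0,0],"jaw":1},{"translation":[0,0,0.6],"dr":[0,0,0],"jaw":1},{"translation":[0,0,0.3],"dr":[0,0,0],"jaw":1},{"translation":[0,0,0.2],"dr":[0,0,0],"jaw":1},{"translation":[0,0,0.06],"dr":[0,0,0],"jaw":1},{"translation":[0,0,0],"dr":[0,0,0],"jaw":1}])

```text
time_s: 9.22
position: [0.5483, -0.0085, 0.074]
tcp_rot: [[-0.987, 0.163, 0.0], [0.163, 0.987, -0.0], [-0.0, -0.0, -1.0]]
force: [-0.3, -0.1, -3.3]
opening: 0.134
```

```bash
python3 go.py -.121 .060 .073
```

```text
t 9.2167 dock-frame now -0.1539 0.0717 0.074 F [-0.3 -0.1 -3.3] op 0.134
units [-0.463  1.319  0.04 ] yaw err deg -0.17
```

>>> arm_command(commands=[{"translation":[0,0,0.04],"dr":[0,0,0],"jaw":1},{"translation":[0,0.3,0],"dr":[0,0,0],"jaw":1},{"translation":[0,0.4,0],"dr":[0,0,0],"jaw":1},{"translation":[0,0.3,0],"dr":[0,0,0],"jaw":1},{"translation":[0,0.1,0],"dr":[0,0,0],"jaw":1},{"translation":[0,0,0],"dr":[0,0,0],"jaw":1}])

```text
time_s: 9.72
position: [0.5527, 0.0206, 0.0733]
tcp_rot: [[-0.987, 0.16, 0.001], [0.16, 0.987, -0.0], [-0.001, 0.0, -1.0]]
force: [1.1, 0.3, -4.1]
opening: 0.135
```

>>> arm_command(commands=[{"translation":[0,0.08,0],"dr":[0,0,0],"jaw":1},{"translation":[0,0,0],"dr":[0,0,0],"jaw":1}])

```text
time_s: 9.88
position: [0.5531, 0.0212, 0.0733]
tcp_rot: [[-0.987, 0.161, 0.0], [0.161, 0.987, -0.001], [-0.001, -0.001, -1.0]]
force: [0.3, -0.4, -2.4]
opening: 0.137
```

>>> arm_command(commands=[{"translation":[0,0.08,0],"dr":[0,0,0],"jaw":1},{"translation":[0,0,0],"dr":[0,0,0],"jaw":1}])

```text
time_s: 10.05
position: [0.5534, 0.0214, 0.0734]
tcp_rot: [[-0.987, 0.161, 0.0], [0.161, 0.987, -0.003], [-0.001, -0.003, -1.0]]
force: [-0.4, -7.4, -1.5]
opening: 0.134
```

```bash
python3 go.py -.121 .060 .073
```

```text
t 10.05 dock-frame now -0.1237 0.0714 0.0734 F [-0.4 -7.4 -1.5] op 0.134
units [-0.457  0.106  0.016] yaw err deg -0.04
```

>>> arm_command(commands=[{"translation":[-0.15,-0.06,0],"dr":[0,0,0],"jaw":1},{"translation":[-0.15,0,0],"dr":[0,0,0],"jaw":1},{"translation":[-0.05,0,0],"dr":[0,0,0],"jaw":1},{"translation":[0,0,0],"dr":[0,0,0],"jaw":1}])

```text
time_s: 10.38
position: [0.5618, 0.0199, 0.073]
tcp_rot: [[-0.987, 0.162, -0.0], [0.162, 0.987, -0.0], [0.0, -0.0, -1.0]]
force: [-0.8, -3.5, -1.6]
opening: 0.136
```

>>> arm_command(commands=[{"translation":[-0.08,0,0],"dr":[0,0,0],"jaw":1},{"translation":[0,0,0],"dr":[0,0,0],"jaw":1}])

```text
time_s: 10.55
position: [0.5621, 0.0199, 0.0731]
tcp_rot: [[-0.987, 0.162, -0.004], [0.162, 0.987, -0.0], [0.003, -0.001, -1.0]]
force: [-4.4, -3.9, 1.2]
opening: 0.137
```

>>> arm_command(commands=[{"translation":[-0.06,0,0],"dr":[0,0,0],"jaw":1},{"translation":[0,0,0],"dr":[0,0,0],"jaw":1}])

```text
time_s: 10.72
position: [0.5625, 0.0197, 0.0732]
tcp_rot: [[-0.987, 0.161, -0.006], [0.161, 0.987, -0.0], [0.006, -0.001, -1.0]]
force: [-6.8, -3.9, 4.0]
opening: 0.133
```

```bash
python3 go.py -.121 .060 .073
```

```text
t 10.7167 dock-frame now -0.1238 0.0622 0.0732 F [-6.8 -3.9  4. ] op 0.133
units [-0.089  0.114  0.008] yaw err deg -0.08
```

>>> arm_command(commands=[{"translation":[0,0,0],"dr":[0,0,0],"jaw":0.8},{"translation":[0,0,0],"dr":[0,0,0],"jaw":0.6},{"translation":[0,0,0],"dr":[0,0,0],"jaw":0.4},{"translation":[0,0,0],"dr":[0,0,0],"jaw":0.4},{"translation":[0,0,0],"dr":[0,0,0],"jaw":0.4},{"translation":[0,0,0],"dr":[0,0,0],"jaw":0.4},{"translation":[0,0,-0.4],"dr":[0,0,0],"jaw":0.4},{"translation":[0,0,-0.8],"dr":[0,0,0],"jaw":0.4},{"translation":[0,0,-1],"dr":[0,0,0],"jaw":0.4},{"translation":[0,0,-1],"dr":[0,0,0],"jaw":0.4},{"translation":[0,-0.5,-1],"dr":[0,0,0],"jaw":0.4},{"translation":[0,-1,-1],"dr":[0,0,0],"jaw":0.4}])

```text
time_s: 11.72
position: [0.5589, -0.0155, 0.205]
tcp_rot: [[-0.987, 0.159, 0.001], [0.159, 0.987, 0.001], [-0.001, 0.001, -1.0]]
force: [0.8, -0.5, -0.2]
opening: 0.601
```

>>> arm_command(commands=[{"translation":[-0.8,-1,-1],"dr":[0,0,0],"jaw":1},{"translation":[-1,-0.8,-1],"dr":[0,0,0],"jaw":1},{"translation":[-1,0,-1],"dr":[0,0,0],"jaw":1},{"translation":[-1,0,-1],"dr":[0,0,0],"jaw":1},{"translation":[-1,0,-1],"dr":[0,0,0],"jaw":1},{"translation":[-0.5,0,-0.8],"dr":[0,0,0],"jaw":1},{"translation":[0,0,0],"dr":[0,0,0],"jaw":1}])

```text
time_s: 12.3
position: [0.6867, -0.0845, 0.354]
tcp_rot: [[-0.987, 0.163, 0.012], [0.162, 0.987, -0.003], [-0.013, -0.001, -1.0]]
force: [0.2, 0.4, 1.2]
opening: 0.157
```

```bash
python3 go.py -.121 .060 .073; python3 - <<'E'
from h import *
p,d=cap('wrist','w6'); cv2.imwrite('pics/w6z.png',cv2.resize(p[20:210,150:400,::-1],(800,608),interpolation=cv2.INTER_CUBIC)[:600])
p,d=cap('side','s6'); a=cv2.resize(p[90:240,190:340,::-1],(400,400),interpolation=cv2.INTER_CUBIC)
p,d=cap('scene','sc6'); b=cv2.resize(p[130:280,240:390,::-1],(400,400),interpolation=cv2.INTER_CUBIC)
cv2.imwrite('pics/6.png',np.hstack([a,b]))
E
```

```text
t 12.3 dock-frame now -0.2068 -0.0771 0.354 F [0.2 0.4 1.2] op 0.157
units [ 5.634  3.433 11.165] yaw err deg -0.14
```

View pics/w6z.png

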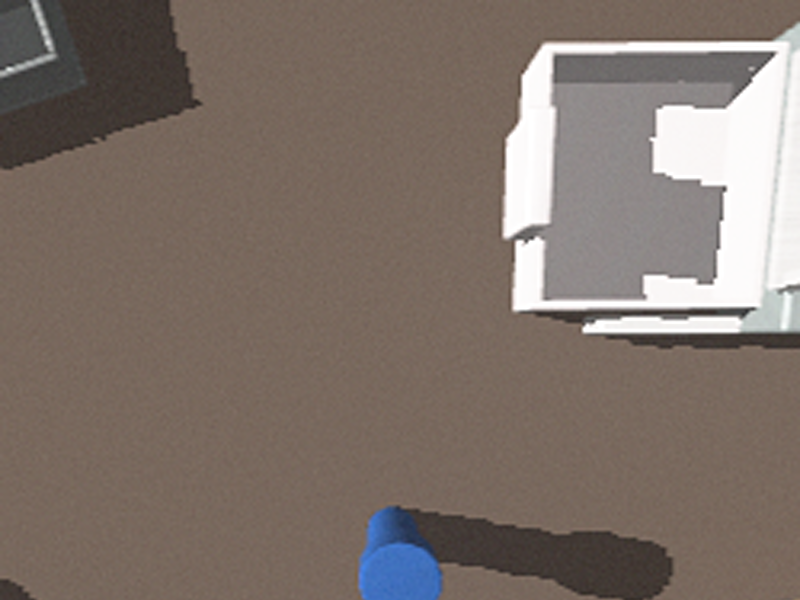

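View pics/6.png

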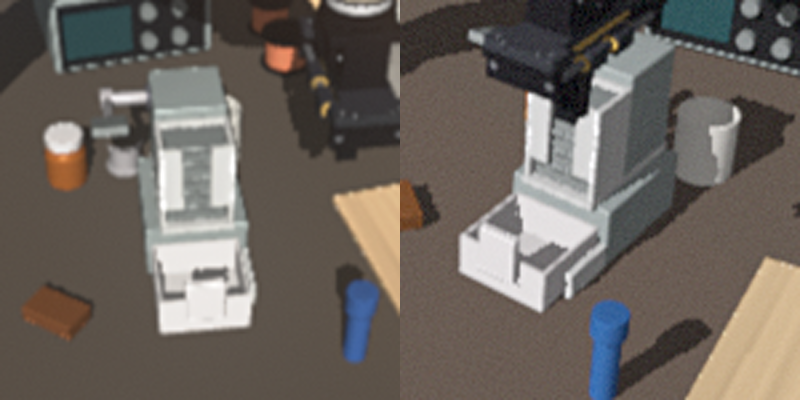

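```bash
python3 - <<'E'
from h import *
ex=np.array([.160,.987]);ex/=np.linalg.norm(ex);ey=np.array([-ex[1],ex[0]]);C=np.array([.6437,.1320])
F=lambda q:np.c_[(q[:,:2]-C)@ex,(q[:,:2]-C)@ey].round(4)
p,P=cloud('w6','wrist')
cv2.imwrite('pics/w6f.png',cv2.resize(p[95:130,300:400,::-1],(800,280),interpolation=cv2.INTER_CUBIC))
g=p.min(2).astype(int)
for u in (335,345,355,365,375): print(u,g[108:128,u])
# in-column analysis
for u in (340,350,360,370,378):
    for v in range(110,124): pass
z=lambda L:[(150+(x+.5)/3.2-.5,20+(y+.5)/3.2-.5) for x,y in L]
print('rim -y',F(ray('w6',z([(515,311),(745,309)]),.055)))
print('rim outer -x', F(ray('w6',z([(550,44),(790,44)]),.055)))
print('fence inner top',F(ray('w6',z([(595,319),(740,317)]),.035)),'outer',F(ray('w6',z([(595,333),(740,332)]),.035)))
print(ray('w6',[(150+400/3.2,20+570/3.2)],.115))
E
```

```text
335 [138 137 138 134 133 164 254 255 158  65  72  98  89 221 251 255 104  90
  91  96]
345 [138 136 136 137 132 162 254 255 157  60  72 248 240 239 240 255  98  50
 100  93]
355 [246 247 246 247 245 246 248 255 158  47  91 248 242 237 241 255  96  54
  57  52]
365 [249 246 246 246 246 246 247 255 134  42  95 215 243 239 240 255  87  47
  54  51]
375 [252 251 251 251 251 249 247 255 107  67  99 246 241 240 239 255  81  53
  53  55]
rim -y [[-0.1242  0.0017]
 [-0.0078  0.0022]]
rim outer -x [[-1.129e-01  1.224e-01]
 [ 1.000e-04  1.219e-01]]
fence inner top [[-0.078  -0.002 ]
 [-0.0013 -0.0013]] outer [[-0.0776 -0.0092]
 [-0.0005 -0.009 ]]
[[ 0.73097397 -0.06822834  0.115     ]]
```

View pics/w6f.png

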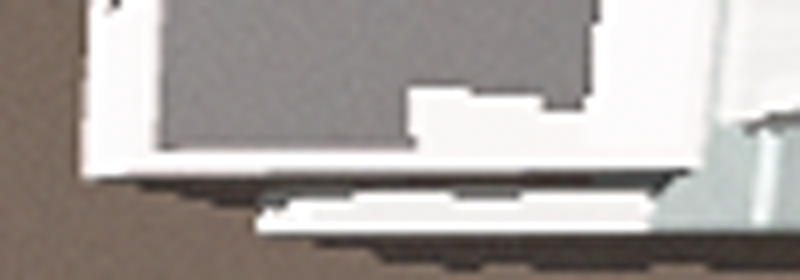

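```bash
python3 - <<'E'
from h import *
ex=np.array([.160,.987]);ex/=np.linalg.norm(ex);ey=np.array([-ex[1],ex[0]]);C=np.array([.6437,.1320])
for f,n in(('w6','wrist'),('sc6','scene'),('s6','side')):
    p,P=cloud(f,n); a=(P[...,:2]-C)@ex; b=(P[...,:2]-C)@ey; z=P[...,2]
    m=(z>.008)&(z<.028)&(abs(a+.117)<.012)&(b>.006)&(b<.114)
    if m.sum()>10:
        k=np.polyfit(b[m],a[m],1);r=a[m]-np.polyval(k,b[m]);o=abs(r)<.003;k=np.polyfit(b[m][o],a[m][o],1);print(n,'wall -x outer a=f(b)',k,m.sum(),o.sum())
    m=(abs(z-.055)<.004)&(a>-.13)&(a<.01)&(b>-.02)&(b<.14)
    if m.sum(): print('rim a',np.percentile(a[m],[1,50,99]).round(4),'b',np.percentile(b[m],[1,50,99]).round(4))
    m=(abs(z-.035)<.004)&(a>-.08)&(a<0)&(b>-.02)&(b<.0015)
    if m.sum(): print('fence b',np.percentile(b[m],[1,20,50,80,99]).round(4),m.sum())
    m=(z>.06)&(z<.079)&(abs(a)<.015)&(b>.01)&(b<.13)
    if m.sum():
        print('face a',np.percentile(a[m],[5,50,95]).round(4),m.sum())
    m=(z>.062)&(z<.088)&(a<-.1)&(a>-.14)&(b>.02)&(b<.1)
    if m.sum():
        k=np.polyfit(b[m],a[m],1);print('tab',k,a[m].mean(),b[m].mean(),m.sum())
E
```

```text
wrist wall -x outer a=f(b) [-0.00304153 -0.11602805] 67 67
rim a [-0.1282 -0.0227 -0.0004] b [-0.0018  0.0783  0.1235]
fence b [-0.0083 -0.0066 -0.0048 -0.0015  0.0002] 270
face a [-0.0016 -0.001  -0.0003] 72
tab [-0.05729642 -0.12405644] -0.1274869705494586 0.05987334661068012 125
scene wall -x outer a=f(b) [-0.01256665 -0.11922668] 108 89
rim a [-0.129  -0.0133  0.0028] b [-0.0077  0.0592  0.131 ]
fence b [-0.0096 -0.0072 -0.0043 -0.0017  0.0009] 47
face a [-0.0084 -0.0049  0.    ] 107
tab [-0.04055159 -0.12885997] -0.13132639766806026 0.060822034689043715 99
side wall -x outer a=f(b) [ 0.00276122 -0.11710808] 101 84
rim a [-0.1294 -0.031   0.0014] b [-0.0062  0.0554  0.1262]
fence b [-0.0102 -0.0083 -0.0057 -0.0033 -0.0014] 33
face a [-0.0059 -0.0022  0.0026] 114
tab [-0.00054619 -0.12894132] -0.12897554503808295 0.0626644522859054 80
```

```bash
python3 - <<'E'
from h import *
ex=np.array([.160,.987]);ex/=np.linalg.norm(ex);ey=np.array([-ex[1],ex[0]]);C=np.array([.6437,.1320])
p,P=cloud('w1','wrist')
m=(P[...,2]>.2)&(P[...,2]<.28);m[:140]=0;m[195:]=0;m[:,:238]=0;m[:,292:]=0
Q=P[m];print(m.sum(),np.c_[(Q[:,:2]-C)@ex,(Q[:,:2]-C)@ey,Q[:,2]].mean(0),Q.mean(0),Q.min(0),Q.max(0))
for uv in [(248,147),(290,153),(281,192),(240,188),(266,168)]:
    q=P[uv[1],uv[0]]; print(uv,q.round(3),((q[:2]-C)@ex).round(4),((q[:2]-C)@ey).round(4))
for f,n in(('sc6','scene'),('s6','side')):
    p,P=cloud(f,n);a=(P[...,:2]-C)@ex; b=(P[...,:2]-C)@ey; z=P[...,2]
    m=(z>.2)&(z<.28)&(b>.13)&(b<.22)&(a>-.05)&(a<.2); print(n,m.sum(),[np.percentile(q[m],[2,20,50,80,98]).round(3).tolist() for q in (a,b,z)] if m.sum() else 0)
    m=m&(a<.06); 
    if m.sum(): print(n,m.sum(),[np.percentile(q[m],[2,20,50,80,98]).round(3).tolist() for q in (a,b,z)])
E
```

```text
1910 [0.00602143 0.17008127 0.25733902] [0.47677393 0.16515999 0.25733902] [0.45182633 0.13798916 0.23531552] [0.50373095 0.19659947 0.26554902]
(248, 147) [0.454 0.145 0.263] -0.0171 0.1897
(290, 153) [ 0.477  0.22  -0.001] 0.0605 0.1786
(281, 192) [0.54  0.202 0.082] 0.053 0.1132
(240, 188) [ 0.558  0.124 -0.   ] -0.0216 0.0834
(266, 168) [0.475 0.166 0.258] 0.0069 0.1722
scene 32 [[-0.025, -0.022, -0.02, -0.005, 0.014], [0.172, 0.177, 0.184, 0.188, 0.191], [0.252, 0.256, 0.259, 0.262, 0.265]]
scene 32 [[-0.025, -0.022, -0.02, -0.005, 0.014], [0.172, 0.177, 0.184, 0.188, 0.191], [0.252, 0.256, 0.259, 0.262, 0.265]]
side 191 [[-0.022, -0.016, 0.02, 0.121, 0.128], [0.131, 0.15, 0.164, 0.175, 0.19], [0.207, 0.22, 0.255, 0.264, 0.267]]
side 112 [[-0.023, -0.019, -0.009, 0.016, 0.052], [0.147, 0.156, 0.168, 0.181, 0.191], [0.243, 0.256, 0.261, 0.265, 0.268]]
```

>>> arm_command(commands=[{"translation":[0.1,0.6,0.6],"dr":[0,0,0],"jaw":1},{"translation":[0.1,0.7,0.9],"dr":[0,0,0],"jaw":1},{"translation":[0.1,0.7,1],"dr":[0,0,0],"jaw":1},{"translation":[0.1,0.7,1],"dr":[0,0,0],"jaw":1},{"translation":[0.1,0.7,1],"dr":[0,0,0],"jaw":1},{"translation":[0.1,0.7,1],"dr":[0,0,0],"jaw":1},{"translation":[0,0.5,1],"dr":[0,0,0],"jaw":1},{"translation":[0,0.2,0.8],"dr":[0,0,0],"jaw":1},{"translation":[0,0,0.4],"dr":[0,0,0],"jaw":1},{"translation":[0,0,0],"dr":[0,0,0],"jaw":1},{"translation":[0,0,0],"dr":[0,0,0],"jaw":1}])

```text
time_s: 13.37
position: [0.6859, 0.0373, 0.1549]
tcp_rot: [[-0.987, 0.162, -0.003], [0.162, 0.987, -0.0], [0.002, -0.0, -1.0]]
force: [-0.2, -0.3, -0.1]
opening: 0.002
```

```bash
python3 go.py -.085 -.062 .160; python3 - <<'E'
from h import *
p,d=cap('wrist','w7'); cv2.imwrite('pics/w7z.png',cv2.resize(p[10:210,150:400,::-1],(750,600),interpolation=cv2.INTER_CUBIC)[:600])
E
```

```text
t 13.3667 dock-frame now -0.0867 -0.0568 0.1549 F [-0.2 -0.3 -0.1] op 0.002
units [-0.207  0.069 -0.206] yaw err deg -0.14
```

View pics/w7z.png

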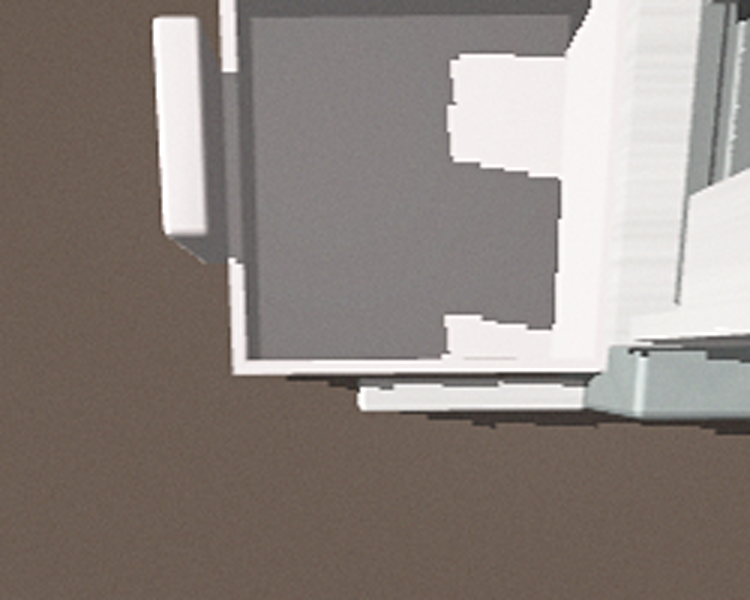

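```bash
python3 - <<'E'
from h import *
ex=np.array([.160,.987]);ex/=np.linalg.norm(ex);ey=np.array([-ex[1],ex[0]]);C=np.array([.6437,.1320])
z=np.load('pics/w7.npz');p=z['p']
cv2.imwrite('pics/w7f.png',cv2.resize(p[120:155,215:365,::-1],(800,187),interpolation=cv2.INTER_NEAREST)*1)
g=p.max(2).astype(int)
for u in (275,290,300,310,320,330,340): print(u,g[128:150,u])
F=lambda u,v,h:((ray('w7',[(u,v)],h)[0,:2]-C)@ey).round(4)
for v in range(131,148): print(v,F(310,v,.055),F(310,v,.035),F(310,v,0))
P=cloud('w7','wrist')[1]
for v in range(130,149): print(v,P[v,310,2].round(4),P[v,290,2].round(4),((P[v,310,:2]-C)@ey).round(4))
E
```

```text
275 [127 118 250 245 242 249 169  58  97 115 113 236 234 229 231 229 229 234
 212 110 109 110]
290 [130 157 249 243 244 253 115  60  99 114 234 229 229 230 229 227 231 234
 203  64 110 113]
300 [244 242 242 242 242 253 119  57  99 119 113 235 230 232 230 229 230 239
 158  66  59  65]
310 [243 219 244 240 244 253 117  57  99 119 114 235 231 229 228 230 230 238
 158  66  65  64]
320 [242 221 242 243 245 255  77  72 104 112 235 230 230 232 229 227 233 244
 148  66  64  67]
330 [240 241 242 240 243 255  75  65  96 110 237 231 231 232 231 229 234 244
 141  64  62  63]
340 [247 244 240 241 244 255  86  72  96 123 113 238 232 235 230 227 230 241
 140  65  65  64]
131 0.0057 0.0056 0.0053
132 0.0048 0.0046 0.0042
133 0.0039 0.0036 0.0031
134 0.003 0.0027 0.002
135 0.0021 0.0017 0.0009
136 0.0012 0.0007 -0.0002
137 0.0003 -0.0003 -0.0013
138 -0.0006 -0.0012 -0.0024
139 -0.0015 -0.0022 -0.0035
140 -0.0024 -0.0032 -0.0046
141 -0.0033 -0.0042 -0.0057
142 -0.0042 -0.0052 -0.0068
143 -0.0051 -0.0062 -0.0079
144 -0.0061 -0.0071 -0.0091
145 -0.007 -0.0081 -0.0102
146 -0.0079 -0.0091 -0.0113
147 -0.0088 -0.0101 -0.0124
130 0.0545 0.0545 0.0066
131 0.0547 0.0559 0.0057
132 0.0534 0.0541 0.0048
133 0.0553 0.0556 0.0039
134 -0.0008 -0.0002 0.002
135 0.0 0.001 0.0009
136 0.025 0.0225 0.0005
137 0.0354 0.0334 -0.0003
138 0.0343 0.0353 -0.0013
139 0.0349 0.0334 -0.0022
140 0.0343 0.0345 -0.0032
141 0.0341 0.0349 -0.0042
142 0.0351 0.0347 -0.0052
143 0.0342 0.0345 -0.0062
144 0.0345 0.034 -0.0072
145 0.0352 0.0348 -0.0081
146 0.0347 0.0349 -0.0091
147 0.0007 -0.0011 -0.0124
148 -0.0003 -0.002 -0.0136
```

View pics/w7f.png

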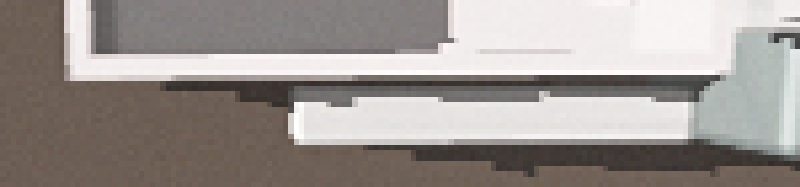

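>>> arm_command(commands=[{"translation":[0,0,-0.8],"dr":[0,0,0],"jaw":1},{"translation":[0,0,-1],"dr":[0,0,-0.5],"jaw":1},{"translation":[0,0,-0.8],"dr":[0,0,-1],"jaw":1},{"translation":[0,0,-0.4],"dr":[0,0,-1],"jaw":1},{"translation":[0,0,0],"dr":[0,0,-1],"jaw":1},{"translation":[0,0,0],"dr":[0,0,-1],"jaw":1},{"translation":[0,0,0],"dr":[0,0,-1],"jaw":1},{"translation":[0,0,0],"dr":[0,0,-1],"jaw":1},{"translation":[0,0,0],"dr":[0,0,-1],"jaw":1},{"translation":[0,0,0],"dr":[0,0,-1],"jaw":1},{"translation":[0,0,0],"dr":[0,0,-1],"jaw":1},{"translation":[0,0,0],"dr":[0,0,-1],"jaw":1}])

```text
time_s: 14.42
position: [0.6877, 0.0367, 0.233]
tcp_rot: [[-0.589, -0.808, 0.004], [-0.808, 0.589, -0.001], [-0.002, -0.003, -1.0]]
force: [0.6, 0.1, 0.6]
opening: 0.005
```

```bash
python3 go.py -.064 .05 .23; python3 -c "
from rig import *;print(read_state()['joint_positions'])"
```

```text
t 14.4167 dock-frame now -0.087 -0.0587 0.233 F [0.6 0.1 0.6] op 0.005
units [1.146 4.296 0.103] yaw err deg 63.1
[-6.21753914e+00  3.51074437e+01  7.20881499e+01 -9.30508919e-03
  7.25933391e+01 -1.50108328e+02]
```

>>> arm_command(commands=[{"translation":[0.2,0.7,0],"dr":[0,0,0],"jaw":1},{"translation":[0.25,0.9,0],"dr":[0,0,0],"jaw":1},{"translation":[0.3,1,0],"dr":[0,0,0],"jaw":1},{"translation":[0.3,1,0],"dr":[0,0,0],"jaw":1},{"translation":[0.15,0.6,0],"dr":[0,0,-0.6],"jaw":1},{"translation":[0,0,0],"dr":[0,0,-0.8],"jaw":1},{"translation":[0,0,0],"dr":[0,0,-0.8],"jaw":1},{"translation":[0,0,0],"dr":[0,0,0],"jaw":1}])

```text
time_s: 15.08
position: [0.5854, 0.0752, 0.2329]
tcp_rot: [[-0.392, -0.92, 0.004], [-0.92, 0.392, -0.0], [-0.001, -0.004, -1.0]]
force: [-0.7, 0.6, -0.5]
opening: 0.008
```

```bash
python3 go.py -.066 .05 .057; python3 -c "
from rig import *;print(read_state()['joint_positions'])"
```

```text
t 15.0833 dock-frame now -0.0654 0.0485 0.2329 F [-0.7  0.6 -0.5] op 0.008
units [0.045 0.082 7.037] yaw err deg 76.11
[-3.52017733e+00  2.72710230e+01  8.72651026e+01 -9.29461583e-03
  6.52189504e+01 -1.60417518e+02]
```

>>> arm_command(commands=[{"translation":[0,0,0.8],"dr":[0,0,0],"jaw":1},{"translation":[0,0,1],"dr":[0,0,0],"jaw":1},{"translation":[0,0,1],"dr":[0,0,0],"jaw":1},{"translation":[0,0,1],"dr":[0,0,0],"jaw":1},{"translation":[0,0,1],"dr":[0,0,0],"jaw":1},{"translation":[0,0,0.8],"dr":[0,0,0],"jaw":1},{"translation":[0,0,0.7],"dr":[0,0,0],"jaw":1},{"translation":[0,0,0.5],"dr":[0,0,0],"jaw":1},{"translation":[0,0,0.2],"dr":[0,0,0],"jaw":1},{"translation":[0,0,0],"dr":[0,0,0],"jaw":1}])

```text
time_s: 15.92
position: [0.5847, 0.0754, 0.0551]
tcp_rot: [[-0.394, -0.919, -0.001], [-0.919, 0.394, 0.0], [0.0, 0.001, -1.0]]
force: [0.3, 0.1, 0.6]
opening: 0.007
```

```bash
python3 go.py -.066 .026 .057; python3 - <<'E'
from h import *
p,d=cap('side','s8'); a=cv2.resize(p[90:240,190:340,::-1],(400,400),interpolation=cv2.INTER_CUBIC)
p,d=cap('scene','sc8'); b=cv2.resize(p[130:280,240:390,::-1],(400,400),interpolation=cv2.INTER_CUBIC)
cv2.imwrite('pics/8.png',np.hstack([a,b]))
E
```

```text
t 15.9167 dock-frame now -0.0654 0.0492 0.0551 F [0.3 0.1 0.6] op 0.007
units [-0.2   -0.906 -0.078] yaw err deg 75.98
```

View pics/8.png

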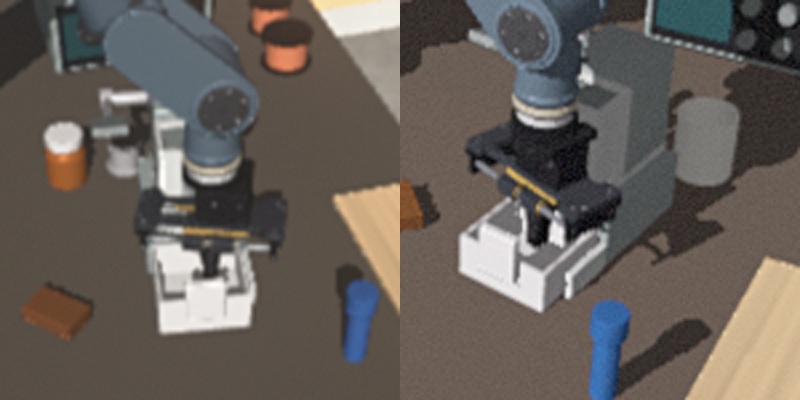

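>>> arm_command(commands=[{"translation":[-0.1,-0.4,0],"dr":[0,0,0],"jaw":1},{"translation":[-0.1,-0.4,0],"dr":[0,0,0],"jaw":1},{"translation":[-0.03,-0.1,0],"dr":[0,0,0],"jaw":1},{"translation":[0,0,0],"dr":[0,0,0],"jaw":1}])

```text
time_s: 16.35
position: [0.6083, 0.0701, 0.0569]
tcp_rot: [[-0.39, -0.921, 0.001], [-0.921, 0.39, -0.004], [0.003, -0.002, -1.0]]
force: [-1.8, -7.2, -0.8]
opening: 0.003
```

>>> arm_command(commands=[{"translation":[-0.02,-0.08,0],"dr":[0,0,0],"jaw":1},{"translation":[0,0,0],"dr":[0,0,0],"jaw":1}])

```text
time_s: 16.52
position: [0.6095, 0.0699, 0.0568]
tcp_rot: [[-0.39, -0.921, -0.0], [-0.921, 0.39, -0.003], [0.003, -0.001, -1.0]]
force: [-2.6, -7.3, -0.0]
opening: 0.005
```

>>> arm_command(commands=[{"translation":[-0.02,-0.08,0],"dr":[0,0,0],"jaw":1},{"translation":[0,0,0],"dr":[0,0,0],"jaw":1}])

```text
time_s: 16.68
position: [0.6115, 0.0696, 0.0568]
tcp_rot: [[-0.39, -0.921, -0.0], [-0.921, 0.39, -0.003], [0.003, -0.001, -1.0]]
force: [-2.7, -6.4, -0.5]
opening: 0.005
```

```bash
python3 go.py -.066 .020 .057
```

```text
t 16.6833 dock-frame now -0.0668 0.0218 0.0568 F [-2.7 -6.4 -0.5] op 0.005
units [-0.048 -0.064 -0.007] yaw err deg 76.27
```

>>> arm_command(commands=[{"translation":[0.1,-0.02,0],"dr":[0,0,0],"jaw":1},{"translation":[0.14,-0.04,0],"dr":[0,0,0],"jaw":1},{"translation":[0,0,0],"dr":[0,0,0],"jaw":1}])

```text
time_s: 16.93
position: [0.6116, 0.0649, 0.0567]
tcp_rot: [[-0.394, -0.919, 0.002], [-0.919, 0.394, -0.0], [-0.001, -0.002, -1.0]]
force: [-0.1, -0.3, -0.8]
opening: 0.004
```

```bash
python3 go.py -.070 .020 .057
```

```text
t 16.9333 dock-frame now -0.0714 0.0209 0.0567 F [-0.1 -0.3 -0.8] op 0.004
units [-0.062 -0.023 -0.012] yaw err deg 76.01
```

>>> arm_command(commands=[{"translation":[-0.02,-0.08,0],"dr":[0,0,0],"jaw":1},{"translation":[0,0,0],"dr":[0,0,0],"jaw":1}])

```text
time_s: 17.1
position: [0.6136, 0.0651, 0.0561]
tcp_rot: [[-0.393, -0.919, 0.002], [-0.919, 0.393, 0.0], [-0.001, -0.001, -1.0]]
force: [0.4, 0.3, -0.6]
opening: 0.009
```

>>> arm_command(commands=[{"translation":[-0.02,-0.08,0],"dr":[0,0,0],"jaw":1},{"translation":[0,0,0],"dr":[0,0,0],"jaw":1}])

```text
time_s: 17.27
position: [0.6142, 0.0651, 0.0555]
tcp_rot: [[-0.393, -0.92, -0.002], [-0.92, 0.393, 0.0], [0.0, 0.002, -1.0]]
force: [-2.4, -0.4, 1.4]
opening: 0.004
```

```bash
python3 go.py -.070 .020 .057
```

```text
t 17.2667 dock-frame now -0.0708 0.0184 0.0555 F [-2.4 -0.4  1.4] op 0.004
units [-0.016  0.069 -0.059] yaw err deg 76.08
```

Now touching the wall (Fx −2.4 N), so I'll keep on in small steps.

>>> arm_command(commands=[{"translation":[-0.02,-0.06,0],"dr":[0,0,0],"jaw":1},{"translation":[0,0,0],"dr":[0,0,0],"jaw":1}])

```text
time_s: 17.43
position: [0.6156, 0.0649, 0.0553]
tcp_rot: [[-0.393, -0.92, -0.002], [-0.92, 0.393, 0.0], [0.001, 0.002, -1.0]]
force: [-3.7, 1.5, 1.7]
opening: 0.004
```

>>> arm_command(commands=[{"translation":[-0.02,-0.06,0],"dr":[0,0,0],"jaw":1},{"translation":[0,0,0],"dr":[0,0,0],"jaw":1}])

```text
time_s: 17.6
position: [0.6169, 0.0647, 0.0553]
tcp_rot: [[-0.393, -0.92, -0.003], [-0.92, 0.393, 0.0], [0.001, 0.003, -1.0]]
force: [-4.6, -0.3, 2.7]
opening: 0.004
```

>>> arm_command(commands=[{"translation":[-0.02,-0.06,0],"dr":[0,0,0],"jaw":1},{"translation":[0,0,0],"dr":[0,0,0],"jaw":1}])

```text
time_s: 17.77
position: [0.617, 0.0647, 0.0552]
tcp_rot: [[-0.393, -0.92, -0.006], [-0.92, 0.393, 0.0], [0.002, 0.006, -1.0]]
force: [-7.3, 0.4, 4.6]
opening: 0.003
```

```bash
python3 go.py -.070 .020 .057
```

```text
t 17.7667 dock-frame now -0.0707 0.0156 0.0552 F [-7.3  0.4  4.6] op 0.003
units [ 0.014  0.18  -0.069] yaw err deg 76.08
```

>>> arm_command(commands=[{"translation":[0.1,0.4,0],"dr":[0,0,0],"jaw":1},{"translation":[0.1,0.5,-0.2],"dr":[0,0,0],"jaw":1},{"translation":[0.1,0.4,-0.8],"dr":[0,0,0],"jaw":1},{"translation":[0,0,-1],"dr":[0,0,0],"jaw":1},{"translation":[0.6,-0.1,-1],"dr":[0,0,0],"jaw":1},{"translation":[1,-0.2,-1],"dr":[0,0,0],"jaw":1},{"translation":[1,-0.2,0],"dr":[0,0,0],"jaw":1},{"translation":[1,-0.2,0],"dr":[0,0,0],"jaw":1},{"translation":[0.5,-0.1,0],"dr":[0,0,0.5],"jaw":1},{"translation":[0,0,0],"dr":[0,0,1],"jaw":1},{"translation":[0,0,0],"dr":[0,0,1],"jaw":1},{"translation":[0,0,0],"dr":[0,0,1],"jaw":1}])

```text
time_s: 18.77
position: [0.566, -0.0132, 0.1544]
tcp_rot: [[-0.723, -0.691, -0.006], [-0.69, 0.723, -0.038], [0.03, -0.024, -0.999]]
force: [-0.4, -0.2, -0.6]
opening: 0.007
```

>>> arm_command(commands=[{"translation":[0,0,0],"dr":[0,0,1],"jaw":1},{"translation":[0,0,0],"dr":[0,0,1],"jaw":1},{"translation":[0,0,0],"dr":[0,0,1],"jaw":1},{"translation":[0,0,0],"dr":[0,0,1],"jaw":1},{"translation":[0,0,0],"dr":[0,0,1],"jaw":1},{"translation":[0,0,0],"dr":[0,0,1],"jaw":1},{"translation":[0,0,0],"dr":[0,0,1],"jaw":1},{"translation":[0,0,0],"dr":[0,0,1],"jaw":1},{"translation":[0,0,0],"dr":[0,0,1],"jaw":1},{"translation":[0,0,0],"dr":[0,0,0.2],"jaw":1}])

```text
time_s: 19.6
position: [0.566, -0.0127, 0.1544]
tcp_rot: [[-0.981, 0.196, -0.006], [0.196, 0.98, -0.038], [-0.002, -0.039, -0.999]]
force: [-0.1, -0.7, -0.4]
opening: 0.001
```

```bash
python3 go.py -.165 .05 .080
```

```text
t 19.6 dock-frame now -0.1552 0.0536 0.1544 F [-0.1 -0.7 -0.4] op 0.001
units [-0.152 -0.27   2.988] yaw err deg -2.12
```

>>> arm_command(commands=[{"translation":[-0.15,-0.25,0],"dr":[-0.37,0,0],"jaw":1},{"translation":[0,0,0.6],"dr":[0,0,-0.35],"jaw":1},{"translation":[0,0,0.8],"dr":[0,0,0],"jaw":1},{"translation":[0,0,0.8],"dr":[0,0,0],"jaw":1},{"translation":[0,0,0.7],"dr":[0,0,0],"jaw":1},{"translation":[0,0,0],"dr":[0,0,0],"jaw":1}])

```text
time_s: 20.1
position: [0.5662, -0.019, 0.0796]
tcp_rot: [[-0.988, 0.156, -0.005], [0.156, 0.988, 0.001], [0.005, 0.001, -1.0]]
force: [-1.2, 0.2, -0.8]
opening: 0.004
```

```bash
python3 go.py -.142 .055 .080; python3 -c "
from rig import *;print(read_state()['tcp_rot'])"
```

```text
t 20.1 dock-frame now -0.1614 0.0523 0.0796 F [-1.2  0.2 -0.8] op 0.004
units [ 0.105  0.777 -0.015] yaw err deg 0.23
[[-9.87739577e-01  1.56042515e-01 -4.61108699e-03]
 [ 1.56037790e-01  9.87750137e-01  1.36942039e-03]
 [ 4.76828960e-03  6.33126888e-04 -9.99988431e-01]]
```

>>> arm_command(commands=[{"translation":[0.1,0.3,0],"dr":[0,0,0],"jaw":1},{"translation":[0,0.3,0],"dr":[0,0,0],"jaw":1},{"translation":[0,0.1,0],"dr":[0,0,0],"jaw":1},{"translation":[0,0,0],"dr":[0,0,0],"jaw":1}])

```text
time_s: 20.43
position: [0.57, -0.0004, 0.0847]
tcp_rot: [[-0.988, 0.155, 0.005], [0.155, 0.988, -0.0], [-0.005, 0.0, -1.0]]
force: [-0.1, 0.4, 0.2]
opening: 0.003
```

>>> arm_command(commands=[{"translation":[0,0.08,0],"dr":[0,0,0],"jaw":1},{"translation":[0,0,0],"dr":[0,0,0],"jaw":1}])

```text
time_s: 20.6
position: [0.57, 0.0009, 0.0844]
tcp_rot: [[-0.988, 0.156, 0.004], [0.156, 0.988, -0.0], [-0.004, 0.0, -1.0]]
force: [-0.8, -0.2, -0.5]
opening: 0.001
```

>>> arm_command(commands=[{"translation":[0,0.08,0],"dr":[0,0,0],"jaw":1},{"translation":[0,0,0],"dr":[0,0,0],"jaw":1}])

```text
time_s: 20.77
position: [0.57, 0.0026, 0.0839]
tcp_rot: [[-0.988, 0.157, 0.003], [0.157, 0.988, -0.0], [-0.003, 0.0, -1.0]]
force: [-1.1, -0.6, 0.4]
opening: 0.002
```

```bash
python3 go.py -.142 .055 .080
```

```text
t 20.7667 dock-frame now -0.1395 0.052 0.0839 F [-1.1 -0.6  0.4] op 0.002
units [ 0.12  -0.101  0.157] yaw err deg 0.17
```

>>> arm_command(commands=[{"translation":[0,0.08,0],"dr":[0,0,0],"jaw":1},{"translation":[0,0,0],"dr":[0,0,0],"jaw":1}])

```text
time_s: 20.93
position: [0.5696, 0.0032, 0.0839]
tcp_rot: [[-0.988, 0.156, 0.001], [0.156, 0.988, -0.003], [-0.002, -0.002, -1.0]]
force: [-1.8, -5.3, 2.4]
opening: 0.003
```

>>> arm_command(commands=[{"translation":[0,0.08,0],"dr":[0,0,0],"jaw":1},{"translation":[0,0,0],"dr":[0,0,0],"jaw":1}])

```text
time_s: 21.1
position: [0.5692, 0.0035, 0.0839]
tcp_rot: [[-0.988, 0.155, -0.0], [0.155, 0.988, -0.005], [-0.0, -0.005, -1.0]]
force: [-3.9, -10.3, 3.4]
opening: 0.009
```

>>> arm_command(commands=[{"translation":[0,0.06,0],"dr":[0,0,0],"jaw":1},{"translation":[0,0,0],"dr":[0,0,0],"jaw":1}])

```text
time_s: 21.27
position: [0.5692, 0.0035, 0.0839]
tcp_rot: [[-0.988, 0.154, -0.001], [0.154, 0.988, -0.007], [-0.0, -0.007, -1.0]]
force: [-6.5, -14.8, 4.1]
opening: 0.006
```

```bash
python3 go.py -.142 .055 .080
```

```text
t 21.2667 dock-frame now -0.1387 0.0529 0.0839 F [ -6.5 -14.8   4.1] op 0.006
units [ 0.083 -0.13   0.159] yaw err deg 0.36
```

>>> arm_command(commands=[{"translation":[0,-0.4,0],"dr":[0,0,0],"jaw":1},{"translation":[0,-0.6,-0.4],"dr":[0,0,0],"jaw":1},{"translation":[-0.4,0,-0.9],"dr":[0,0,0],"jaw":1},{"translation":[-1,0,-0.9],"dr":[0,0,0],"jaw":1},{"translation":[-1,0.3,-0.6],"dr":[0,0,0],"jaw":1},{"translation":[-1,0.8,0],"dr":[0,0,0],"jaw":1},{"translation":[-0.8,1,0],"dr":[0,0,0],"jaw":1},{"translation":[-0.3,0.8,0],"dr":[0,0,0],"jaw":1},{"translation":[0,0.2,0],"dr":[0,0,0],"jaw":1},{"translation":[0,0,0],"dr":[0,0,0],"jaw":1}])

```text
time_s: 22.1
position: [0.6896, 0.0438, 0.1533]
tcp_rot: [[-0.988, 0.155, 0.002], [0.155, 0.988, 0.0], [-0.001, 0.001, -1.0]]
force: [0.4, 0.1, 0.0]
opening: 0.003
```

```bash
python3 go.py -.16 .168 .330; python3 - <<'E'
from h import *
p,d=cap('wrist','w9'); cv2.imwrite('pics/w9z.png',cv2.resize(p[10:210,150:400,::-1],(750,600),interpolation=cv2.INTER_CUBIC)[:600])
ex=np.array([.160,.987]);ex/=np.linalg.norm(ex);ey=np.array([-ex[1],ex[0]]);C=np.array([.6437,.1320])
P=cloud('w9','wrist')[1]; z=P[...,2]; b=(P[...,:2]-C)@ey; a=(P[...,:2]-C)@ex
for u in (285,300,320): 
    vs=[v for v in range(90,200) if abs(b[v,u])<.012]; print(u,[(v,round(float(a[v,u]),3),round(float(b[v,u]),4),round(float(z[v,u]),3)) for v in vs][::1])
E
```

```text
t 22.1 dock-frame now -0.0797 -0.0594 0.1533 F [0.4 0.1 0. ] op 0.003
units [ 9.102 -3.159 -7.084] yaw err deg 0.3
285 [(123, -0.051, 0.011, 0.004), (124, -0.051, 0.0099, 0.003), (125, -0.051, 0.0089, 0.004), (126, -0.051, 0.0078, 0.004), (127, -0.051, 0.0068, 0.003), (128, -0.051, 0.0057, 0.003), (129, -0.056, 0.0048, 0.054), (130, -0.056, 0.0039, 0.055), (131, -0.056, 0.003, 0.054), (132, -0.056, 0.0022, 0.055), (133, -0.056, 0.0012, 0.054), (134, -0.054, -0.0001, 0.034), (135, -0.054, -0.001, 0.035), (136, -0.054, -0.002, 0.035), (137, -0.054, -0.003, 0.035), (138, -0.054, -0.004, 0.034), (139, -0.054, -0.0049, 0.035), (140, -0.054, -0.0059, 0.034), (141, -0.054, -0.0068, 0.036), (142, -0.054, -0.0079, 0.034), (143, -0.054, -0.0089, 0.035), (144, -0.05, -0.0119, -0.002)]
300 [(123, -0.035, 0.011, 0.005), (124, -0.035, 0.01, 0.005), (125, -0.035, 0.009, 0.002), (126, -0.035, 0.0079, 0.002), (127, -0.035, 0.0068, 0.004), (128, -0.035, 0.0058, 0.004), (129, -0.042, 0.0049, 0.054), (130, -0.042, 0.004, 0.053), (131, -0.042, 0.0031, 0.054), (132, -0.042, 0.0022, 0.054), (133, -0.042, 0
[... 321 characters left out ...]
144, -0.034, -0.0117, 0.0)]
320 [(123, -0.013, 0.0112, 0.003), (124, -0.013, 0.0101, 0.002), (125, -0.013, 0.009, 0.004), (126, -0.013, 0.008, 0.003), (127, -0.013, 0.0069, 0.005), (128, -0.013, 0.0058, 0.003), (129, -0.024, 0.005, 0.057), (130, -0.024, 0.0041, 0.056), (131, -0.023, 0.0032, 0.054), (132, -0.023, 0.0023, 0.054), (133, -0.024, 0.0014, 0.055), (134, -0.019, 0.0001, 0.036), (135, -0.019, -0.0009, 0.036), (136, -0.019, -0.0018, 0.036), (137, -0.019, -0.0028, 0.035), (138, -0.019, -0.0038, 0.035), (139, -0.019, -0.0048, 0.035), (140, -0.019, -0.0058, 0.034), (141, -0.019, -0.0068, 0.034), (142, -0.019, -0.0077, 0.035), (143, -0.019, -0.0087, 0.034), (144, -0.011, -0.0118, -0.002)]
```

View pics/w9z.png

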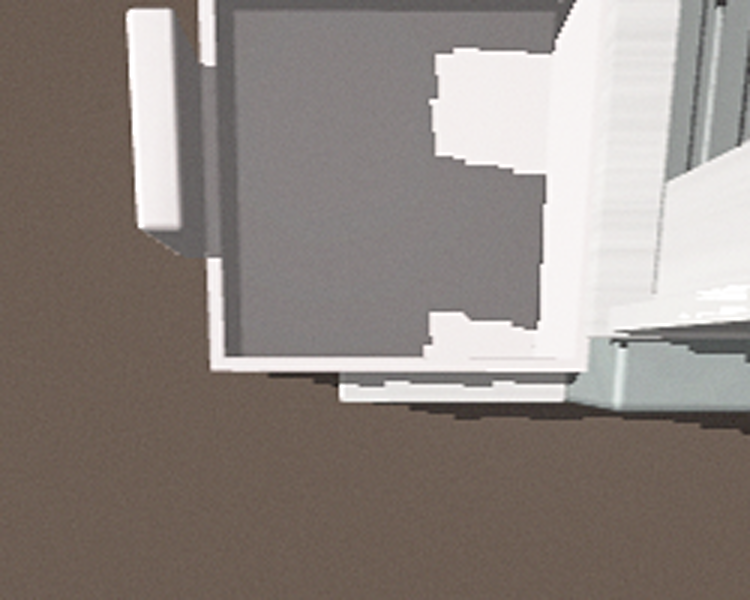

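>>> arm_command(commands=[{"translation":[0,-0.2,-0.8],"dr":[0,0,0.05],"jaw":1},{"translation":[0,-0.3,-1],"dr":[0,0,0],"jaw":1},{"translation":[0,-0.3,-1],"dr":[0,0,0],"jaw":1},{"translation":[0,0,-1],"dr":[0,0,0],"jaw":1},{"translation":[0.5,0,-1],"dr":[0,0,0],"jaw":1},{"translation":[1,0,-1],"dr":[0,0,0],"jaw":1},{"translation":[1,0,-0.8],"dr":[0,0,0],"jaw":1},{"translation":[1,0,-0.4],"dr":[0,0,0],"jaw":1},{"translation":[1,0,0],"dr":[0,0,0],"jaw":1},{"translation":[1,0.5,0],"dr":[0,0,0],"jaw":1},{"translation":[1,1,0],"dr":[0,0,0],"jaw":1},{"translation":[1,1,0],"dr":[0,0,0],"jaw":1}])

```text
time_s: 23.15
position: [0.5089, 0.1133, 0.3283]
tcp_rot: [[-0.986, 0.166, 0.002], [0.166, 0.986, -0.001], [-0.002, -0.0, -1.0]]
force: [0.8, 1.0, -0.0]
opening: 0.007
```

>>> arm_command(commands=[{"translation":[1,0.8,0],"dr":[0,0,0],"jaw":1},{"translation":[0.4,0.3,0],"dr":[0,0,0],"jaw":1},{"translation":[0,0,0],"dr":[0,0,0],"jaw":1}])

```text
time_s: 23.4
position: [0.4781, 0.148, 0.3283]
tcp_rot: [[-0.987, 0.16, 0.001], [0.16, 0.987, -0.0], [-0.001, -0.0, -1.0]]
force: [-0.1, -0.5, -0.2]
opening: 0.007
```

```bash
python3 go.py -.002 .168 .285; python3 - <<'E'
from h import *
p,d=cap('side','s10'); a=cv2.resize(p[90:240,190:340,::-1],(400,400),interpolation=cv2.INTER_CUBIC)
p,d=cap('scene','sc10'); b=cv2.resize(p[130:280,240:390,::-1],(400,400),interpolation=cv2.INTER_CUBIC)
cv2.imwrite('pics/10.png',np.hstack([a,b]))
E
```

```text
t 23.4 dock-frame now -0.0107 0.166 0.3283 F [-0.1 -0.5 -0.2] op 0.007
units [0.08  0.349 1.732] yaw err deg -0.01
```

View pics/10.png

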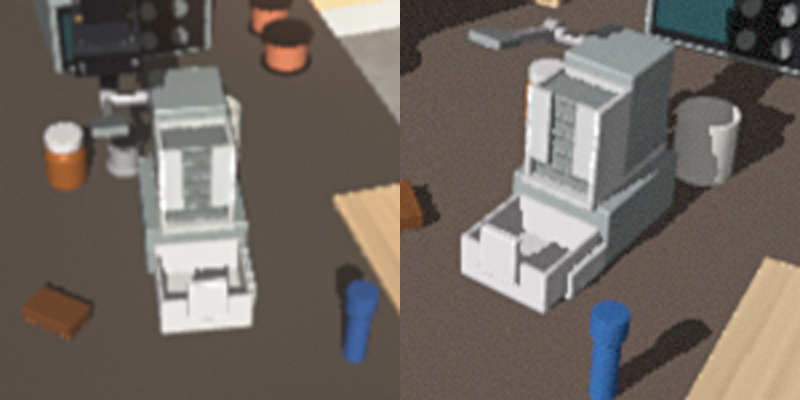

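>>> arm_command(commands=[{"translation":[0.08,0.3,0.5],"dr":[0,0,0],"jaw":1},{"translation":[0,0,0.8],"dr":[0,0,0],"jaw":1},{"translation":[0,0,0.7],"dr":[0,0,0],"jaw":1},{"translation":[0,0,0],"dr":[0,0,0],"jaw":1}])

```text
time_s: 23.83
position: [0.4798, 0.1532, 0.2751]
tcp_rot: [[-0.986, 0.164, -0.004], [0.164, 0.986, -0.002], [0.004, -0.002, -1.0]]
force: [-1.0, -0.0, -0.9]
opening: 0.005
```

>>> arm_command(commands=[{"translation":[0,0,0.4],"dr":[0,0,0],"jaw":1},{"translation":[0,0,0.5],"dr":[0,0,0],"jaw":1},{"translation":[0,0,0.6],"dr":[0,0,0],"jaw":1},{"translation":[0,0,0.6],"dr":[0,0,0],"jaw":1},{"translation":[0,0,0.6],"dr":[0,0,0],"jaw":1},{"translation":[0,0,0.4],"dr":[0,0,0],"jaw":1}])

```text
time_s: 24.33
position: [0.4838, 0.1524, 0.2024]
tcp_rot: [[-0.987, 0.163, 0.007], [0.163, 0.987, -0.003], [-0.008, -0.002, -1.0]]
force: [-0.8, -2.5, 12.5]
opening: 0.002
```

>>> arm_command(commands=[{"translation":[0,0,0.4],"dr":[0,0,0],"jaw":1},{"translation":[0,0,0.2],"dr":[0,0,0],"jaw":1},{"translation":[0,0,0],"dr":[0,0,0],"jaw":1}])

```text
time_s: 24.58
position: [0.4843, 0.1544, 0.1898]
tcp_rot: [[-0.986, 0.164, 0.008], [0.164, 0.986, 0.001], [-0.008, 0.002, -1.0]]
force: [-4.6, 0.7, 21.1]
opening: 0.006
```

>>> arm_command(commands=[{"translation":[0,0,0.12],"dr":[0,0,0],"jaw":1},{"translation":[0,0,0],"dr":[0,0,0],"jaw":1}])

```text
time_s: 24.75
position: [0.4844, 0.1544, 0.1892]
tcp_rot: [[-0.986, 0.164, 0.01], [0.164, 0.987, 0.001], [-0.01, 0.002, -1.0]]
force: [-9.4, -0.2, 36.3]
opening: 0.004
```

>>> arm_command(commands=[{"translation":[0,0,-0.6],"dr":[0,0,0],"jaw":1},{"translation":[0,0,-0.9],"dr":[0,0,0],"jaw":1},{"translation":[0,0,-1],"dr":[0,0,0],"jaw":1},{"translation":[0,0,-1],"dr":[0,0,0],"jaw":1},{"translation":[0,0,-0.9],"dr":[0,0,0],"jaw":1},{"translation":[0,0,0],"dr":[0,0,0],"jaw":1},{"translation":[0,0,0],"dr":[0,0,0],"jaw":1},{"translation":[0,0,0],"dr":[0,0,0],"jaw":1},{"translation":[0,0,0],"dr":[0,0,0],"jaw":1},{"translation":[0,0,0],"dr":[0,0,0],"jaw":1},{"translation":[0,0,0],"dr":[0,0,0],"jaw":1},{"translation":[0,0,0],"dr":[0,0,0],"jaw":1}])

```text
time_s: 25.75
position: [0.4802, 0.155, 0.292]
tcp_rot: [[-0.987, 0.162, 0.001], [0.162, 0.987, -0.0], [-0.001, -0.0, -1.0]]
force: [0.2, -0.6, 0.2]
opening: 0.006
```

```bash
python3 go.py -.002 .168 .285; cat > lk.py <<'E'
from h import *
import sys
f=sys.argv[1]
p,d=cap('side','s'+f); a=cv2.resize(p[90:240,190:340,::-1],(400,400),interpolation=cv2.INTER_CUBIC)
p,d=cap('scene','sc'+f); b=cv2.resize(p[130:280,240:390,::-1],(400,400),interpolation=cv2.INTER_CUBIC)
cv2.imwrite(f'pics/{f}.png',np.hstack([a,b]))
ex=np.array([.160,.987]);ex/=np.linalg.norm(ex);ey=np.array([-ex[1],ex[0]]);C=np.array([.6437,.1320])
p,P=cloud('sc'+f,'scene');a=(P[...,:2]-C)@ex; b=(P[...,:2]-C)@ey; z=P[...,2]
m=(z>.16)&(z<.268)&(b>.145)&(b<.195)&(a>-.03)&(a<.03); print('pad',m.sum(),z[m].mean() if m.sum() else 0)
E
python3 lk.py 11
```

```text
t 25.75 dock-frame now -0.0034 0.165 0.292 F [ 0.2 -0.6  0.2] op 0.006
units [0.119 0.058 0.281] yaw err deg -0.13
pad 114 0.2567767357186393
```

View pics/11.png

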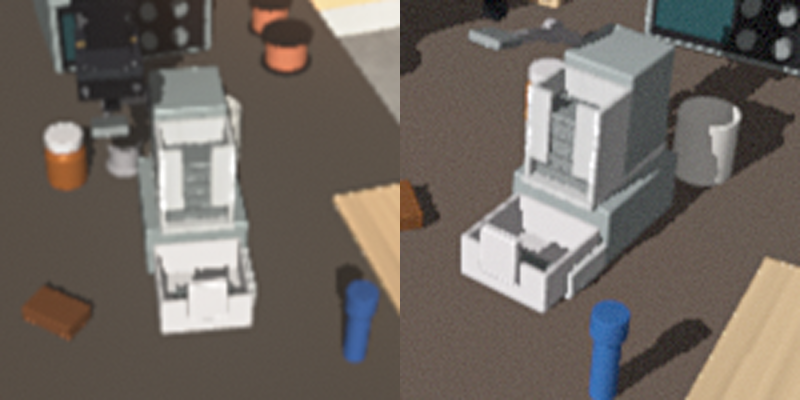

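```bash
cat > tr.py <<'E'
from h import *
import sys
ex=np.array([.160,.987]);ex/=np.linalg.norm(ex);ey=np.array([-ex[1],ex[0]]);C=np.array([.6437,.1320])
for f in sys.argv[1:]:
  for n,k in(('side','s'),('scene','sc')):
    p,P=cloud(k+f,n);a=(P[...,:2]-C)@ex; b=(P[...,:2]-C)@ey; z=P[...,2]
    m=(a>-.105)&(a<-.01)&(b>.01)&(b<.11)&(z<.09); print(f,n,m.sum(),'z hist',np.histogram(z[m],np.arange(-.01,.1,.01))[0])
    m=(a>-.02)&(a<.07)&(b>.015)&(b<.105)&(z>.08)&(z<.225); print('   mag z med',np.percentile(z[m],[5,50,95]).round(3) if m.sum() else 0)
E
python3 tr.py 10 11; python3 - <<'E'
import cv2,numpy as np
o=[cv2.resize(cv2.imread(f'pics/{n}.png')[y:y+75,x:x+75],(400,400),interpolation=cv2.INTER_CUBIC) for n,x,y in(('s11',240,165),('sc11',255,195))]
cv2.imwrite('pics/11t.png',np.hstack(o))
E
```

```text
10 side 182 z hist [  0 144  12   1   2   1   3   0   0  19]
   mag z med [0.091 0.18  0.218]
10 scene 308 z hist [ 14 162  14  11  13  18  19   0   3  54]
   mag z med [0.088 0.174 0.216]
11 side 186 z hist [  1 114  10  15  20   3   2   0   0  21]
   mag z med [0.091 0.181 0.218]
11 scene 306 z hist [  8 107  15  69  14  14  15   0   3  61]
   mag z med [0.088 0.174 0.215]
```

View pics/11t.png

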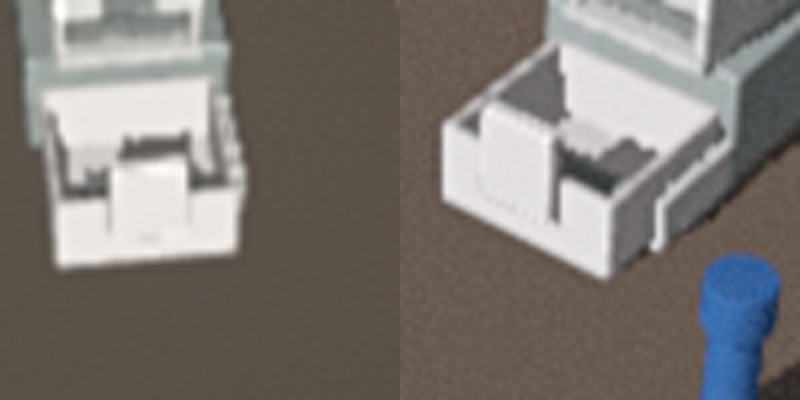

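>>> arm_command(commands=[{"translation":[0.1,0,0.4],"dr":[0,0,0],"jaw":1},{"translation":[0,0,0.5],"dr":[0,0,0],"jaw":1},{"translation":[0,0,0.6],"dr":[0,0,0],"jaw":1},{"translation":[0,0,0.6],"dr":[0,0,0],"jaw":1},{"translation":[0,0,0.6],"dr":[0,0,0],"jaw":1},{"translation":[0,0,0.6],"dr":[0,0,0],"jaw":1},{"translation":[0,0,0.5],"dr":[0,0,0],"jaw":1},{"translation":[0,0,0.4],"dr":[0,0,0],"jaw":1},{"translation":[0,0,0.2],"dr":[0,0,0],"jaw":1},{"translation":[0,0,0],"dr":[0,0,0],"jaw":1},{"translation":[0,0,0],"dr":[0,0,0],"jaw":1}])

```text
time_s: 26.77
position: [0.48, 0.1562, 0.1893]
tcp_rot: [[-0.987, 0.162, 0.009], [0.162, 0.987, 0.001], [-0.008, 0.002, -1.0]]
force: [-10.2, -0.8, 42.5]
opening: 0.003
```

>>> arm_command(commands=[{"translation":[0,0,-0.6],"dr":[0,0,0],"jaw":1},{"translation":[0,0,-0.9],"dr":[0,0,0],"jaw":1},{"translation":[0,0,-1],"dr":[0,0,0],"jaw":1},{"translation":[0,0,-1],"dr":[0,0,0],"jaw":1},{"translation":[0,0,-0.9],"dr":[0,0,0],"jaw":1},{"translation":[0,0,0],"dr":[0,0,0],"jaw":1},{"translation":[0,0,0],"dr":[0,0,0],"jaw":1},{"translation":[0,0,0],"dr":[0,0,0],"jaw":1},{"translation":[0,0,0],"dr":[0,0,0],"jaw":1},{"translation":[0,0,0],"dr":[0,0,0],"jaw":1},{"translation":[0,0,0],"dr":[0,0,0],"jaw":1},{"translation":[0,0,0],"dr":[0,0,0],"jaw":1}])

```text
time_s: 27.77
position: [0.4778, 0.1554, 0.292]
tcp_rot: [[-0.987, 0.162, 0.001], [0.162, 0.987, -0.0], [-0.001, -0.0, -1.0]]
force: [-0.3, 1.2, -0.1]
opening: 0.006
```

```bash
python3 go.py -.002 .168 .189; python3 lk.py 12; python3 tr.py 12
```

```text
t 27.7667 dock-frame now -0.0034 0.1675 0.292 F [-0.3  1.2 -0.1] op 0.006
units [0.022 0.058 4.12 ] yaw err deg -0.14
pad 117 0.2569656357623962
12 side 276 z hist [  0  39   3  97 118   3   0   0   0  16]
   mag z med [0.091 0.166 0.219]
12 scene 401 z hist [  0   0   3 271  33  19  12   0   4  59]
   mag z med [0.088 0.162 0.216]
```

View pics/12.png

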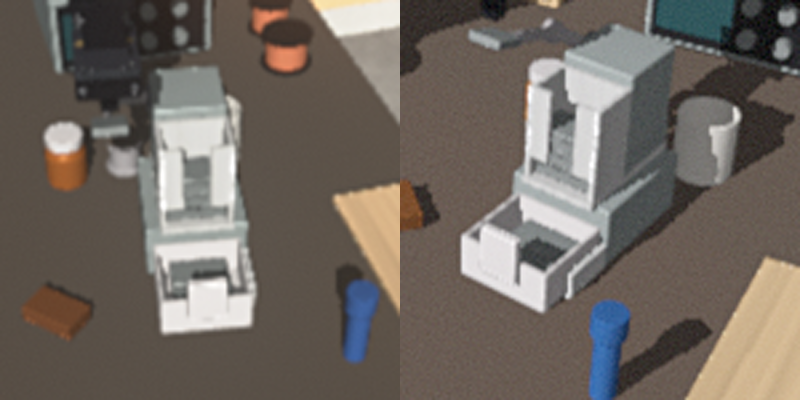

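Second case is in the tray and the pad is back at 0.257 m. Third stroke next.

>>> arm_command(commands=[{"translation":[0,0,0.4],"dr":[0,0,0],"jaw":1},{"translation":[0,0,0.5],"dr":[0,0,0],"jaw":1},{"translation":[0,0,0.6],"dr":[0,0,0],"jaw":1},{"translation":[0,0,0.6],"dr":[0,0,0],"jaw":1},{"translation":[0,0,0.6],"dr":[0,0,0],"jaw":1},{"translation":[0,0,0.6],"dr":[0,0,0],"jaw":1},{"translation":[0,0,0.5],"dr":[0,0,0],"jaw":1},{"translation":[0,0,0.4],"dr":[0,0,0],"jaw":1},{"translation":[0,0,0.1],"dr":[0,0,0],"jaw":1},{"translation":[0,0,0],"dr":[0,0,0],"jaw":1},{"translation":[0,0,0],"dr":[0,0,0],"jaw":1}])

```text
time_s: 28.78
position: [0.48, 0.1561, 0.1898]
tcp_rot: [[-0.987, 0.162, 0.008], [0.162, 0.987, 0.001], [-0.008, 0.002, -1.0]]
force: [-5.6, -0.8, 28.4]
opening: 0.006
```

>>> arm_command(commands=[{"translation":[0,0,-0.6],"dr":[0,0,0],"jaw":1},{"translation":[0,0,-0.9],"dr":[0,0,0],"jaw":1},{"translation":[0,0,-1],"dr":[0,0,0],"jaw":1},{"translation":[0,0,-1],"dr":[0,0,0],"jaw":1},{"translation":[0,0,-1],"dr":[0,0,0],"jaw":1},{"translation":[0,0,-1],"dr":[0,0,0],"jaw":1},{"translation":[0,0,0],"dr":[0,0,0],"jaw":1},{"translation":[0,0,0],"dr":[0,0,0],"jaw":1},{"translation":[0,0,0],"dr":[0,0,0],"jaw":1},{"translation":[0,0,0],"dr":[0,0,0],"jaw":1},{"translation":[0,0,0],"dr":[0,0,0],"jaw":1},{"translation":[0,0,0],"dr":[0,0,0],"jaw":1}])

```text
time_s: 29.78
position: [0.4774, 0.1554, 0.3216]
tcp_rot: [[-0.987, 0.162, -0.0], [0.162, 0.987, -0.0], [-0.0, -0.0, -1.0]]
force: [-0.2, -0.7, 0.4]
opening: 0.005
```

```bash
python3 go.py -.002 .168 .189; python3 lk.py 13; python3 tr.py 13
```

```text
t 29.7833 dock-frame now -0.0035 0.1679 0.3216 F [-0.2 -0.7  0.4] op 0.005
units [0.006 0.061 5.306] yaw err deg -0.14
pad 116 0.25685853899129596
13 side 244 z hist [ 0 27  3 56 69  3 21 17 28 20]
   mag z med [0.092 0.165 0.219]
13 scene 360 z hist [  0   0   0 147  27  43  41  26  15  61]
   mag z med [0.088 0.162 0.217]
```

View pics/13.png

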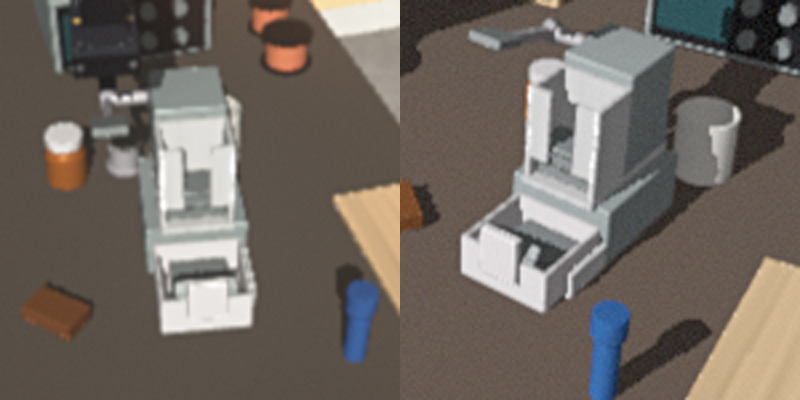

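```bash
python3 - <<'E'
import cv2,numpy as np
o=[cv2.resize(cv2.imread(f'pics/{n}.png')[y:y+75,x:x+75],(400,400),interpolation=cv2.INTER_CUBIC) for n,x,y in(('s13',240,165),('sc13',255,195))]
cv2.imwrite('pics/13t.png',np.hstack(o))
from h import *
ex=np.array([.160,.987]);ex/=np.linalg.norm(ex);ey=np.array([-ex[1],ex[0]]);C=np.array([.6437,.1320])
for f,n in(('sc13','scene'),('s13','side')):
    p,P=cloud(f,n);a=(P[...,:2]-C)@ex; b=(P[...,:2]-C)@ey; z=P[...,2]
    for i in np.arange(-.13,.0,.01):
        r=[]
        for j in np.arange(0,.12,.015):
            m=(a>=i)&(a<i+.01)&(b>=j)&(b<j+.015)&(z<.1); r.append(int(1000*np.median(z[m])) if m.sum() else -1)
        print(n,round(i,3),r)
E
```

```text
scene -0.13 [20, 11, 36, 45, 32, 23, 5, 11]
scene -0.12 [25, 40, 47, 10, 3, 9, 26, 32]
scene -0.11 [25, 66, 71, 69, 75, 73, 75, 52]
scene -0.1 [31, 56, 69, 71, 69, 65, 69, 42]
scene -0.09 [22, 46, 43, 64, 62, 62, 61, -1]
scene -0.08 [40, 44, 55, 53, 55, 56, 54, 51]
scene -0.07 [42, 46, 48, 48, -1, 50, 46, 50]
scene -0.06 [45, 28, 27, -1, -1, -1, -1, 45]
scene -0.05 [43, 27, 29, 28, 25, 28, 27, 35]
scene -0.04 [44, 29, 27, 27, 26, 27, 26, 37]
scene -0.03 [47, 26, 27, 27, 26, 27, 25, 39]
scene -0.02 [49, 60, 50, 47, 54, 47, 81, 45]
scene -0.01 [62, 60, 57, 54, 55, 55, 54, 53]
side -0.13 [4, 3, 59, 63, 57, 58, 2, 4]
side -0.12 [31, 39, 16, 12, 10, 25, 33, 30]
side -0.11 [60, 73, 69, 78, 79, 71, 71, 57]
side -0.1 [43, 76, 72, -1, 73, 72, 72, 58]
side -0.09 [54, -1, 69, 66, -1, 70, 58, 59]
side -0.08 [25, 61, 58, -1, 58, 61, 29, 56]
side -0.07 [50, -1, 55, 52, 54, 52, 53, 55]
side -0.06 [8, -1, -1, -1, -1, -1, 7, 8]
side -0.05 [31, -1, -1, 34, 33, -1, 13, 10]
side -0.04 [29, 30, 31, 29, 30, 31, 28, 9]
side -0.03 [11, 28, 32, 28, 31, 30, 28, 7]
side -0.02 [41, 85, 86, 59, 60, 33, 39, 23]
side -0.01 [53, 54, 57, 57, 56, 58, 54, 53]
```

View pics/13t.png

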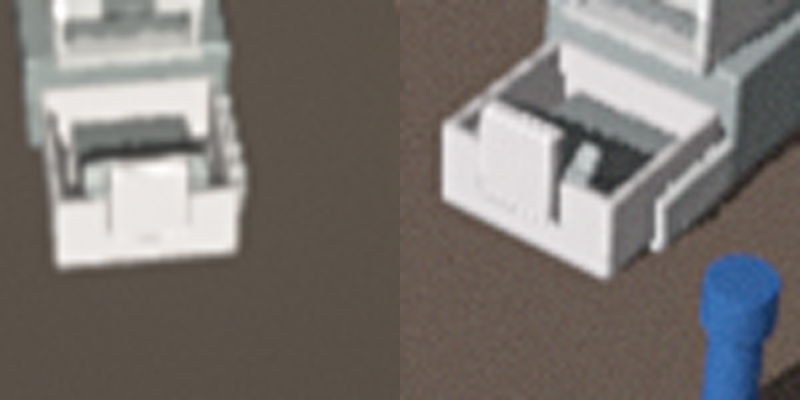

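>>> arm_command(commands=[{"translation":[-0.5,-0.5,-0.4],"dr":[0,0,0],"jaw":1},{"translation":[-1,-1,0],"dr":[0,0,0],"jaw":1},{"translation":[-1,-1,0],"dr":[0,0,0],"jaw":1},{"translation":[-1,-0.8,0],"dr":[0,0,0],"jaw":1},{"translation":[-1,0,0],"dr":[0,0,0],"jaw":1},{"translation":[-1,0,0],"dr":[0,0,0],"jaw":1},{"translation":[-1,0,0],"dr":[0,0,0],"jaw":1},{"translation":[-1,0,0],"dr":[0,0,0],"jaw":1},{"translation":[-1,0,0],"dr":[0,0,0],"jaw":1},{"translation":[-0.6,0,0],"dr":[0,0,0],"jaw":1},{"translation":[0,0,0],"dr":[0,0,0],"jaw":1},{"translation":[0,0,0],"dr":[0,0,0],"jaw":1}])

```text
time_s: 30.88
position: [0.689, 0.037, 0.3321]
tcp_rot: [[-0.987, 0.163, 0.0], [0.163, 0.987, 0.0], [-0.0, 0.0, -1.0]]
force: [0.8, -0.7, 0.1]
opening: 0.002
```

```bash
python3 go.py -.16 .168 .330; python3 - <<'E'
from h import *
p,d=cap('wrist','w14'); cv2.imwrite('pics/w14z.png',cv2.resize(p[10:210,150:400,::-1],(750,600),interpolation=cv2.INTER_CUBIC)[:600])
ex=np.array([.160,.987]);ex/=np.linalg.norm(ex);ey=np.array([-ex[1],ex[0]]);C=np.array([.6437,.1320])
P=cloud('w14','wrist')[1]; z=P[...,2]; b=(P[...,:2]-C)@ey; a=(P[...,:2]-C)@ex
for A in (-.06,-.03):
  u=int(np.nanargmin(np.where((abs(b)<.01),abs(a-A),9).min(0))); print(u,[(v,round(float(b[v,u]),4),round(float(z[v,u]),3)) for v in range(60,200) if abs(b[v,u])<.012])
m=(z>.008)&(z<.028)&(abs(a+.117)<.012)&(b>.006)&(b<.114)
print('wall',np.polyfit(b[m],a[m],1),m.sum()); m=(z>.06)&(z<.079)&(abs(a)<.015)&(b>.01)&(b<.13);print('face',np.median(a[m]) if m.sum() else 0,m.sum())
E
```

```text
t 30.8833 dock-frame now -0.0865 -0.06 0.3321 F [ 0.8 -0.7  0.1] op 0.002
units [ 9.111 -2.963  0.081] yaw err deg -0.15
276 [(124, 0.0119, 0.004), (125, 0.0102, 0.004), (126, 0.0086, 0.002), (127, 0.0069, 0.004), (128, 0.0052, 0.003), (129, 0.0036, 0.055), (130, 0.0021, 0.054), (131, 0.0004, 0.034), (132, -0.0012, 0.033), (133, -0.0028, 0.035), (134, -0.0045, 0.032), (135, -0.006, 0.036), (136, -0.0076, 0.034), (137, -0.0092, 0.035)]
294 [(124, 0.0118, 0.003), (125, 0.0101, 0.001), (126, 0.0084, 0.002), (127, 0.0067, 0.005), (128, 0.005, 0.055), (129, 0.0035, 0.053), (130, 0.002, 0.054), (131, 0.0003, 0.034), (132, -0.0013, 0.035), (133, -0.0029, 0.034), (134, -0.0045, 0.036), (135, -0.0061, 0.035), (136, -0.0077, 0.036), (137, -0.0094, 0.034)]
wall [-0.00430156 -0.11106949] 15
face -0.001008533841560111 26
```

View pics/w14z.png

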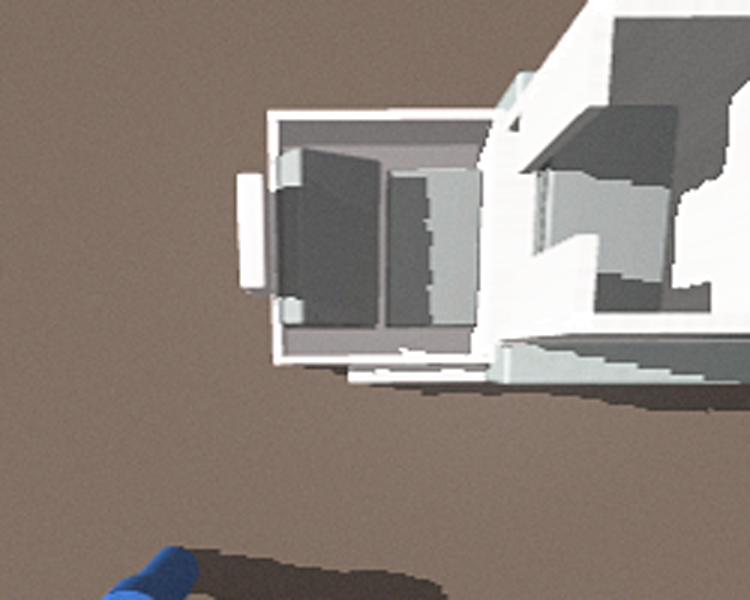

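```bash
python3 - <<'E'
from h import *
ex=np.array([.160,.987]);ex/=np.linalg.norm(ex);ey=np.array([-ex[1],ex[0]]);C=np.array([.6437,.1320])
for f,n in(('sc10','scene'),('sc13','scene'),('s10','side'),('s13','side')):
    p,P=cloud(f,n); a=(P[...,:2]-C)@ex; b=(P[...,:2]-C)@ey; z=P[...,2]
    m=(z>.008)&(z<.028)&(abs(a+.117)<.012)&(b>.006)&(b<.114)
    k=np.polyfit(b[m],a[m],1);r=a[m]-np.polyval(k,b[m]);o=abs(r)<.003;k=np.polyfit(b[m][o],a[m][o],1);
    m2=(z>.062)&(z<.08)&(abs(a)<.012)&(b>.01)&(b<.12)
    print(f,k.round(4),'at mid',np.polyval(k,.06).round(4),'face',np.median(a[m2]).round(4))
# tab top inner/outer from wrist views
for f in('w9','w14'):
    p,P=cloud(f,'wrist');a=(P[...,:2]-C)@ex; b=(P[...,:2]-C)@ey; z=P[...,2]
    m=(abs(z-.092)<.003)&(a<-.1)&(a>-.15)&(b>.035)&(b<.09);print(f,'tab top a',np.percentile(a[m],[2,50,98]).round(4))
E
```

```text
sc10 [ 0.0006 -0.1193] at mid -0.1193 face -0.0049
sc13 [-0.003  -0.1198] at mid -0.12 face -0.005
s10 [-0.0153 -0.1156] at mid -0.1165 face -0.0019
s13 [ 0.0013 -0.1166] at mid -0.1165 face -0.0027
w9 tab top a [-0.1272 -0.1213 -0.1158]
w14 tab top a [-0.1276 -0.1219 -0.1165]
```

The tray hasn't moved (wall to base face is 0.115 m, so no gap), and the arm is clear of everything. Handing in.

```bash
python3 -c "
from rig import *
print(hand_in())"
```

```text
the job is handed in; nothing more can be done
None
```

The middle-sized tray is in the dock corner, and I pressed the lever three times; three cases are in the tray. I handed in at about 31 s. The interface gives no verdict, so the result rests on my own checks.

**Docking:** The first placement left about a 2 mm gap at the fence. I closed it by pushing the tray's inner wall with the shut fingers, then pushed the tab against the base.

**During that first fence nudge:** Something in front of the dispenser pushed back on the gripper with about 7 N, and I moved clear. The limit is 40 N on the gripper body.

**Last checks:**
- **Fence:** in the wrist depth image no bench shows between the tray wall and the fence, so that gap is under 1 mm.
- **Base:** the tray's outer wall measures 0.114–0.115 m from the base face in the scene and side depth images, against a tray depth of 0.115 m. The last wrist wall fit read about 0.110 m instead, but it had only 15 points. The tray moved by less than 1 mm during the strokes.
- **Lever:** it reached its rigid stop on every stroke and the pad came back to 0.257 m each time.
- **Cases:** two lie flat in the tray. The third leans on one of them and the tab wall, with its centre inside the walls at about 50 mm height. I inferred the two left in the magazine from the stack dropping after each stroke, and did not count them directly.
- **Forces:** the second press peaked at 42 N at the fingertips on the stop. The wrist limit is 120 N and the 40 N limit is for the arm and gripper body, so I took this as allowed.
- **Bystanders:** I did not touch any of them knowingly, but I did not re-measure their positions at the end.

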